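Put the blanking plates away

ROBOT

A 7-joint arm with a two-finger parallel gripper is mounted at the origin on the work surface. World frame = base frame: x ahead of the robot, y to its left, z up, the work surface at z = 0. Lengths are in m, angles in rad, forces in N, time in s.
With the tool pointing down it reaches from about 0.425 to 0.875 m from the base axis. Payload 9.9 kg.
Tool frame: the origin (TCP) lies midway between the tips of the shut fingers; the grasp point (between the pads) lies 19 mm behind it; z points along the fingers, y is the line along which they close (so a half turn about z gives the same grasp; the last joint's range is limited). The gripper opens to 85 mm and grips with 20 to 120 N. Pads are 22 mm wide; open, the fingers measure 114 mm over their backs; the gripper's body (76 mm by 85 mm) begins 54 mm behind the grasp point. The pads swing forward as they close: fully open they stand 13 mm farther back than shut.
Start: joints at [1.222, 0.576, 0.025, 1.437, -0.015, 1.129, -0.057], TCP at [0.177, -0.651, 0.204] pointing down, gripper open.
Joint ranges: [-2.76, 2.76], [-0.34, 2.15], [-1.52, 1.57], [0.19, 2.46], [-1.09, 4.23], [0.17, 1.99], [-2.82, 2.82]. Speed limits (rad/s): [2.22, 2.22, 3.01, 3.01, 3.14, 3.14, 3.14].

INTERFACE

Orientations are given as [roll, pitch, yaw] about the fixed x, y, z axes, in that order (R = Rz(yaw) Ry(pitch) Rx(roll)).
In Python, from workcell import * gives the robot as it stands.
- The arm moves only by the tool drive_tool, never from a script. Its argument "targets" is a list of rows, each a list of 2 entries, a list of its own where there are three numbers: the shift along the tool's x, y, z as a fraction of full scale, then the turn, a rotation vector about the tool's x, y, z as a fraction of full scale. A call has 1 to 20 rows; each row shifts and turns the commanded pose from where the row before left it, along the tool's axes as they then stand; what a row does not reach is not made up. Full scale, the value 1, is 0.25 m for a shift and 0.08 rad for a turn. A row lasts 1/10 s, in which the tool goes at most 50 mm and 8.59 degrees, less where a joint would pass 70% of its speed; a pose out of reach is approached as far as the arm can. A call with a number of a shift or a turn outside -1 to 1 is refused whole. A call with a gripper value outside its range is refused whole. "claw" is the opening, from -1 (shut) to 1 (fully open), set as the call begins (left out, the last holds). The fingers move at their own pace and stop on an object; "force" is the grip in N (left out, the last holds). Time passes only in rows, so rows that do not move let the fingers close. It gives the time, the measured TCP pose, the force, the opening and the grip force at its end, in the units of the state.
- get_state(): the state, without advancing time (a new reading comes with each control period).
- snapshot(name): name is "side" or "top" or "wrist"; returns a dict with "pixels" (384x512x3 uint8, blue, green, red), "intrinsics" (3x3 intrinsics, pixels), "rvec" (rotation vector, rad) and "tvec" (3), from world to camera coordinates, as OpenCV has them. Camera axes: x right, y down, z forward; pixel columns grow to the right and rows downward; lengths in m; the calibration is good to about 2 mm. A picture is of the moment at which its call begins. There is no depth.
- job_done(): hands the job in; it is judged then, once.
The state is a dict: "t": time; "joints": joint angles; "qvel": joint speeds; "joint_efforts": joint torques, N m; "ee_pos": TCP position; "orientation": TCP orientation; "wrist_force": force on the tool from outside, world axes, zero at the start; "moment": the same for the moment, N m; "opening": finger opening in m; "grip_force": force on a finger pad.
Only numpy, scipy, OpenCV 4.12 (cv2) and the standard library are available. Lean on these libraries where they do the work, as an engineer would, in place of code of your own. Each camera call takes 0.05 s, during which the arm holds its last target. There are 200 camera calls.

TASK

Pull the top drawer of the small blue drawer unit right out, then put every thin steel blanking plate from the riser into it: slide each plate out over the riser's front edge until it can be pinched, and lay it flat in the drawer. When all of them are in, push the drawer fully home, and leave everything else on the bench where it is.

Things in the scene. Friction and masses are not known exactly. Their poses are not given: they have to be found in the camera images.
- riser: Fixed bench riser, black smooth flat top (60 mm above the bench, 18 mm thick) on two steel legs, left or right of the robot's centre line, the drawer unit on the other side. Origin on the bench; x points away from the robot, z up. The top reaches 160 mm either side in y and from x = -200 mm (front edge, open) to +30 mm. Legs stop 25 mm or more behind the front edge.
- riser_edge (a point): Middle of the riser's front edge, the one towards the robot, at the top surface; axes as the riser's. A lip 4 mm thick and 9 mm high runs along the back edge and along both side edges, there beginning 60 mm behind the front edge; the front edge has none.
- unit: Fixed blue plastic drawer unit 220 mm deep (x), 200 mm wide (y), 140 mm tall, with two grey drawers one above the other; origin at the centre of its underside, x axis points away from the robot, the drawers open to its -x.
- unit_drawer0 (a joint): Top drawer: 0 m = fully shut, grows as it is pulled out towards the robot, 0.149 m = out to its stop. Sliding friction about 1 N; it stays where it is left.
- unit_drawer0_handle (a point): Middle of the top drawer's handle, a steel bar 11 mm thick and 100 mm long, lying level across the drawer front (along the unit's y), 35 mm (centre) off the 15 mm thick front panel; it moves with the drawer. It is about 103 mm above the bench and 37 mm below the unit's top.
- drawer_in (a point): Centre of the top drawer's inner floor (80 mm above the bench), moves with the drawer; axes as the unit's. Inside it is 175 mm long (x -87 to +87 mm) and 158 mm wide (y -79 to +79 mm), side walls 38 mm high, front panel 48 mm. With the drawer right out only x from -87 to about +56 mm lies clear of the unit's top.
- plate0: Loose thin steel blanking plate 100 x 26 x 2 mm (length along its x, both ends alike), about 40 g, lying flat; origin at the centre of its underside. All plates are alike; four to six lie side by side on the riser. A fingertip pressed on it with 5 to 15 N drags it along the riser's top. It is too thin to be gripped reliably by its sides while it lies flat on a surface.
- plate1: Loose thin steel blanking plate 100 x 26 x 2 mm (length along its x, both ends alike), about 40 g, lying flat; origin at the centre of its underside. All plates are alike; four to six lie side by side on the riser. A fingertip pressed on it with 5 to 15 N drags it along the riser's top. It is too thin to be gripped reliably by its sides while it lies flat on a surface.
- plate2: Loose thin steel blanking plate 100 x 26 x 2 mm (length along its x, both ends alike), about 40 g, lying flat; origin at the centre of its underside. All plates are alike; four to six lie side by side on the riser. A fingertip pressed on it with 5 to 15 N drags it along the riser's top. It is too thin to be gripped reliably by its sides while it lies flat on a surface.
- plate3: Loose thin steel blanking plate 100 x 26 x 2 mm (length along its x, both ends alike), about 40 g, lying flat; origin at the centre of its underside. All plates are alike; four to six lie side by side on the riser. A fingertip pressed on it with 5 to 15 N drags it along the riser's top. It is too thin to be gripped reliably by its sides while it lies flat on a surface.
- plate4: Loose thin steel blanking plate 100 x 26 x 2 mm (length along its x, both ends alike), about 40 g, lying flat; origin at the centre of its underside. All plates are alike; four to six lie side by side on the riser. A fingertip pressed on it with 5 to 15 N drags it along the riser's top. It is too thin to be gripped reliably by its sides while it lies flat on a surface.
- plate5: Loose thin steel blanking plate 100 x 26 x 2 mm (length along its x, both ends alike), about 40 g, lying flat; origin at the centre of its underside. All plates are alike; four to six lie side by side on the riser. A fingertip pressed on it with 5 to 15 N drags it along the riser's top. It is too thin to be gripped reliably by its sides while it lies flat on a surface.
- tape: Bystander: roll of black tape, 42 mm across, 18 mm tall, flat on the riser behind the plates; origin at the centre of its underside.
- reel: Bystander: grey solder reel, 48 mm across, 26 mm tall, flat on the back of the drawer unit's top; origin at the centre of its underside.
- tin: Bystander: small round steel tin 36 mm across, 20 mm tall, on the bench in the middle; origin at the centre of its underside.
- mouse: Bystander: black computer mouse 105 x 62 x 30 mm at the right; origin at the centre of its underside.
- phone: Bystander: white phone 148 x 72 x 9 mm lying flat at the left; origin at the centre of its underside.
- meter: Bystander: red multimeter 180 x 85 x 48 mm lying at the right; origin at the centre of its underside.
- driver: Bystander: screwdriver lying at the left.
- pen_pot: Bystander: black pen pot 76 mm across, 95 mm tall plus pens, far right; origin at the centre of its underside.
- carton: Bystander: small cardboard box 100 x 70 x 45 mm, far left; origin at the centre of its underside.
There are look-alikes about, which are no part of the job. Leave any green look-alike of the plate2 alone. What is shaped like the plate5 but orange is not meant.

How it is judged:
On the way, in this order (a step that is already met when the one before it is completed fails the run):
1. the top drawer is pulled right out (value of joint unit_drawer0 above 0.135 m), for 0.2 s.
2. all the plates lie in the open drawer, released (value of joint unit_drawer0 above 0.08 m and x of plate0 in the frame of drawer_in between -0.09 and 0.09 m and y of plate0 in the frame of drawer_in between -0.08 and 0.08 m and z of plate0 in the frame of drawer_in between -0.006 and 0.03 m and (angle between plate0's own z axis and vertical below 0.35 rad or angle between plate0's own z axis and vertical above 2.79 rad) and linear speed of each of plate0, plate1, plate2, plate3, plate4, plate5 below 0.03 m/s and x of plate1 in the frame of drawer_in between -0.09 and 0.09 m and y of plate1 in the frame of drawer_in between -0.08 and 0.08 m and z of plate1 in the frame of drawer_in between -0.006 and 0.03 m and (angle between plate1's own z axis and vertical below 0.35 rad or angle between plate1's own z axis and vertical above 2.79 rad) and x of plate2 in the frame of drawer_in between -0.09 and 0.09 m and y of plate2 in the frame of drawer_in between -0.08 and 0.08 m and z of plate2 in the frame of drawer_in between -0.006 and 0.03 m and (angle between plate2's own z axis and vertical below 0.35 rad or angle between plate2's own z axis and vertical above 2.79 rad) and x of plate3 in the frame of drawer_in between -0.09 and 0.09 m and y of plate3 in the frame of drawer_in between -0.08 and 0.08 m and z of plate3 in the frame of drawer_in between -0.006 and 0.03 m and (angle between plate3's own z axis and vertical below 0.35 rad or angle between plate3's own z axis and vertical above 2.79 rad) and x of plate4 in the frame of drawer_in between -0.09 and 0.09 m and y of plate4 in the frame of drawer_in between -0.08 and 0.08 m and z of plate4 in the frame of drawer_in between -0.006 and 0.03 m and (angle between plate4's own z axis and vertical below 0.35 rad or angle between plate4's own z axis and vertical above 2.79 rad) and x of plate5 in the frame of drawer_in between -0.09 and 0.09 m and y of plate5 in the frame of drawer_in between -0.08 and 0.08 m and z of plate5 in the frame of drawer_in between -0.006 and 0.03 m and (angle between plate5's own z axis and vertical below 0.35 rad or angle between plate5's own z axis and vertical above 2.79 rad) and contact force between the fingers and plate0 below 0.3 N and contact force between the fingers and plate1 below 0.3 N and contact force between the fingers and plate2 below 0.3 N and contact force between the fingers and plate3 below 0.3 N and contact force between the fingers and plate4 below 0.3 N and contact force between the fingers and plate5 below 0.3 N), for 0.2 s.
At the end, for the whole second after the job is handed in: The top drawer is shut to within 6 mm and every plate lies inside it, flat to within 20 degrees, its underside's centre no more than 30 mm above the drawer's floor (value of joint unit_drawer0 below 0.006 m and x of plate0 in the frame of drawer_in between -0.09 and 0.09 m and y of plate0 in the frame of drawer_in between -0.08 and 0.08 m and z of plate0 in the frame of drawer_in between -0.006 and 0.03 m and (angle between plate0's own z axis and vertical below 0.35 rad or angle between plate0's own z axis and vertical above 2.79 rad) and x of plate1 in the frame of drawer_in between -0.09 and 0.09 m and y of plate1 in the frame of drawer_in between -0.08 and 0.08 m and z of plate1 in the frame of drawer_in between -0.006 and 0.03 m and (angle between plate1's own z axis and vertical below 0.35 rad or angle between plate1's own z axis and vertical above 2.79 rad) and x of plate2 in the frame of drawer_in between -0.09 and 0.09 m and y of plate2 in the frame of drawer_in between -0.08 and 0.08 m and z of plate2 in the frame of drawer_in between -0.006 and 0.03 m and (angle between plate2's own z axis and vertical below 0.35 rad or angle between plate2's own z axis and vertical above 2.79 rad) and x of plate3 in the frame of drawer_in between -0.09 and 0.09 m and y of plate3 in the frame of drawer_in between -0.08 and 0.08 m and z of plate3 in the frame of drawer_in between -0.006 and 0.03 m and (angle between plate3's own z axis and vertical below 0.35 rad or angle between plate3's own z axis and vertical above 2.79 rad) and x of plate4 in the frame of drawer_in between -0.09 and 0.09 m and y of plate4 in the frame of drawer_in between -0.08 and 0.08 m and z of plate4 in the frame of drawer_in between -0.006 and 0.03 m and (angle between plate4's own z axis and vertical below 0.35 rad or angle between plate4's own z axis and vertical above 2.79 rad) and x of plate5 in the frame of drawer_in between -0.09 and 0.09 m and y of plate5 in the frame of drawer_in between -0.08 and 0.08 m and z of plate5 in the frame of drawer_in between -0.006 and 0.03 m and (angle between plate5's own z axis and vertical below 0.35 rad or angle between plate5's own z axis and vertical above 2.79 rad)); the robot touches nothing.
It fails at once if a bystander (tape, reel, tin, mouse, phone, multimeter, screwdriver, pen pot, carton) is shoved or knocked more than 50 mm away (distance of any of tape, reel, tin, mouse, phone, meter, driver, pen_pot, carton from where it was at the start of the episode above 0.05 m).
Of plate0, plate1, plate2, plate3, plate4, plate5 only 4 to 6 are there at a start; the rules pass over those that are not, and their reading is None.
At some moment in a run one of plate0, plate1, plate2, plate3, plate4, plate5 may be knocked a few centimetres aside while the robot is not near it.
It also fails if it takes over 210 s, if anything falls off the work surface, if the arm or the gripper's body presses on something with over 40 N, if the wrist force passes 120 N, or if a joint passes its speed limit or range.

## Working session

There is one attempt and no reset: what is moved stays moved. The work goes in short steps, Python scripts to look and compute and a tool call to move; the robot and the scene stay as the last step left them, time stands still between calls to the robot, and variables do not carry over. Pictures are saved under pics/ and viewed, at most 14 in all, crops included, and the job is handed in when it is done.

Besides the shell and the picture viewer there is one more tool, called after "Emit:" as a command line: name --argument value ..., lists and objects as JSON in quotes. drive_tool: Moves the arm, as the interface text tells. Shift numbers are shares of 0.25 m and turn numbers shares of 0.08 rad, none past 1 either way. Its arguments: {"type":"object","properties":{"targets":{"type":"array"},"claw":{"type":"number"},"force":{"type":"number"}},"required":["targets"]}

```bash
ls; mkdir -p pics; cat > h.py <<'E'
from workcell import *
import numpy as np, cv2
from scipy.spatial.transform import Rotation as Ro
def cam(n):
    s=snapshot(n); return s
def ray(s,uv,z):
    K=np.array(s["intrinsics"],float);R=cv2.Rodrigues(np.array(s["rvec"],float))[0];t=np.array(s["tvec"],float).ravel()
    d=R.T@np.linalg.inv(K)@np.array([uv[0],uv[1],1.]);c=-R.T@t
    return c+d*(z-c[2])/d[2]
def proj(s,P):
    return cv2.projectPoints(np.array(P,float).reshape(-1,3),np.array(s["rvec"],float),np.array(s["tvec"],float),np.array(s["intrinsics"],float),None)[0].reshape(-1,2)
def tri(obs):
    A=np.zeros((3,3));b=np.zeros(3)
    for s,uv in obs:
        c=ray(s,uv,0);d=ray(s,uv,.1)-c;d/=np.linalg.norm(d);M=np.eye(3)-np.outer(d,d);A+=M;b+=M@c
    return np.linalg.solve(A,b)
E
python3 - <<'E'
from h import *
import pickle
st=get_state();print(st)
for n in("top","side"):
    s=cam(n);pickle.dump(s,open(n+".pkl","wb"));cv2.imwrite(f"pics/{n}0.png",cv2.resize(s["pixels"],(800,600),interpolation=cv2.INTER_CUBIC))
    R=cv2.Rodrigues(np.array(s["rvec"]))[0];print(n,-R.T@np.array(s["tvec"]).ravel())
E
```

```text
pics
{'t': 0.0, 'joints': array([ 1.22218697,  0.57652345,  0.02480431,  1.43791483, -0.01501029,
        1.12900409, -0.05649821]), 'qvel': array([-1.67305062e-03, -8.18229473e-05,  2.16307531e-03,  6.13746487e-05,
       -1.06944258e-03,  7.20853882e-04,  4.25040116e-05]), 'joint_efforts': array([ 1.32883042e-05, -7.65766883e+01,  2.25067243e+00, -2.85972476e+01,
        1.53286778e-02,  1.28246681e-02,  3.13955411e-05]), 'ee_pos': array([ 0.17656188, -0.65097642,  0.20334521]), 'orientation': array([-3.13992745e+00,  5.59831730e-05,  2.64874147e-01]), 'wrist_force': array([-0.47863015, -0.4810552 , -0.51889705]), 'moment': array([-0.00983689,  0.02760462, -0.02366545]), 'grip_force': 0.0, 'opening': 0.08539641221439011}
top [ 0.38011531 -0.00244634  1.76781119]
side [0.31605525 0.7863657  1.10765071]
```

View pics/top0.png

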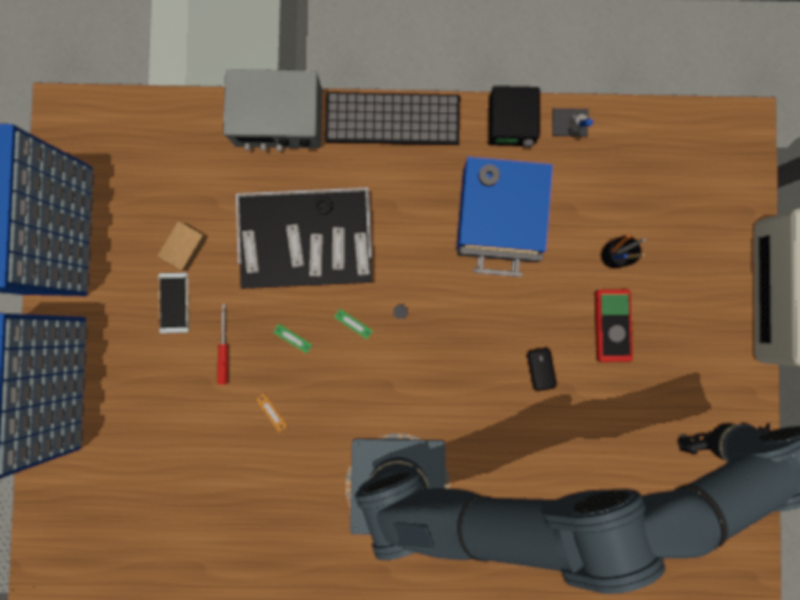

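View pics/side0.png

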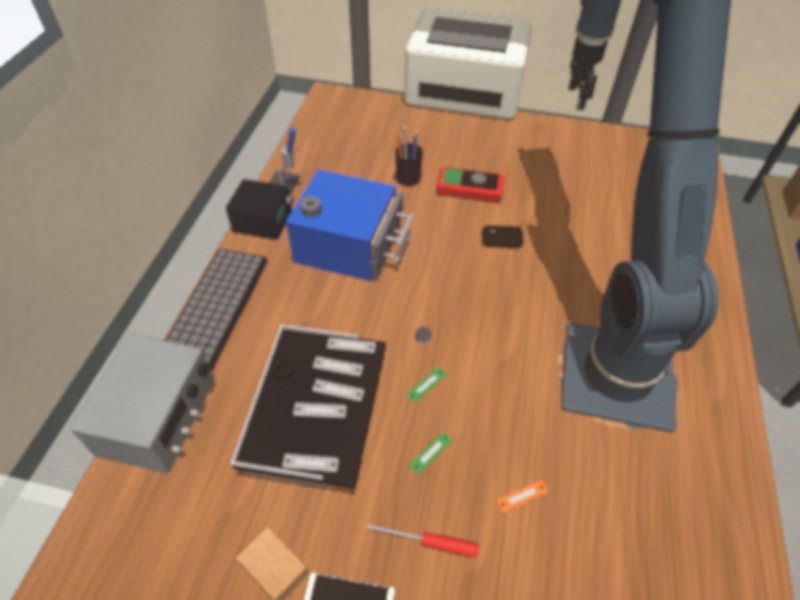

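The top view (800-px scale) shows:
- **Riser:** on the left, with corners at about (243,288), (372,281), (368,189) and (237,196). The tape roll is on it at (324,206).
- **Candidate plates:** five pale steel plates on the riser at (250,251), (295,245), (316,255), (338,248) and (361,253).
- **Look-alikes on the bench, to leave alone:** green at (293,338) and (353,324), orange at (271,412).
- **Drawer unit:** at about (505,208), with its handle bar at about (498,271).

I choose the five pale plates on the riser.

```bash
cat >> h.py <<'E'
def plates(s,z=.062,box=None,thr=140):
    """pale low-saturation elongated blobs -> (uv centre, world centre, world end points)"""
    im=s["pixels"].copy();hsv=cv2.cvtColor(im,cv2.COLOR_BGR2HSV)
    m=((hsv[...,2]>thr)&(hsv[...,1]<60)).astype(np.uint8)
    out=[]
    for c in cv2.findContours(m,cv2.RETR_EXTERNAL,cv2.CHAIN_APPROX_NONE)[0]:
        if cv2.contourArea(c)<60: continue
        (u,v),(w,h),a=cv2.minAreaRect(c)
        if box and not(box[0]<u<box[2] and box[1]<v<box[3]): continue
        b=cv2.boxPoints(((u,v),(w,h),a))
        P=np.array([ray(s,p,z) for p in b]);e=[np.linalg.norm(P[1]-P[0]),np.linalg.norm(P[2]-P[1])]
        L=max(e);W=min(e);d=(P[1]-P[0]) if e[0]>e[1] else P[2]-P[1]
        if d[0]<0:d=-d
        out.append((u,v,*P.mean(0)[:2],L,W,np.degrees(np.arctan2(d[1],d[0]))))
    return sorted(out,key=lambda r:-r[3])
E
python3 - <<'E'
from h import *
import pickle
np.set_printoptions(precision=4,suppress=True)
t=pickle.load(open("top.pkl","rb"));s=pickle.load(open("side.pkl","rb"))
f=1/1.5625
for n,S in(("top",t),("side",s)):
    for r in plates(S,box=(140,110,250,310)): print(n,np.round(r,3))
for n,a,b in(("riserFL",(243,288),(355,485)),("riserFR",(372,281),(384,343)),("riserBR",(368,189),(283,327)),("hand_l",(478,272),(400,265)),("hand_r",(520,274),(411,213)),("unitFL",(460,246),(369,272)),("unitFR",(546,252),(396,183)),("unitBL",(469,159),(290,233)),("unitBR",(551,164),(323,174))):
    print(n,tri([(t,(a[0]*f,a[1]*f)),(s,(b[0]*f,b[1]*f))]))
c=t["pixels"][165:290-90+20,140:350];d=s["pixels"][100:190,170:300]
cv2.imwrite("pics/c1.png",np.vstack([cv2.resize(t["pixels"][110:195,145:245],(600,510)[:2],interpolation=cv2.INTER_CUBIC)]))
cv2.imwrite("pics/c2.png",np.hstack([cv2.resize(t["pixels"][145:185,285:360],(400,213),interpolation=cv2.INTER_CUBIC),cv2.resize(s["pixels"][105:180,230:280],(142,213),interpolation=cv2.INTER_CUBIC)]))
E
```

```text
top [159.734 160.737   0.57    0.367   0.092   0.021   8.322]
top [188.309 156.793   0.587   0.259   0.093   0.022  10.37 ]
top [201.5   163.      0.564   0.208   0.091   0.019   1.374]
top [216.    158.      0.585   0.154   0.092   0.015   1.304]
top [231.124 161.99    0.57    0.096   0.093   0.022   5.904]
side [204.07  262.103   0.584   0.262   0.099   0.026  10.039]
side [193.784 257.589   0.622   0.238   0.356   0.232 -83.801]
side [215.769 249.154   0.563   0.21    0.1     0.027   0.414]
side [215.904 233.981   0.579   0.156   0.099   0.027   0.105]
riserFL [0.4799 0.3844 0.0405]
riserFR [0.5025 0.0687 0.0469]
riserBR [0.727  0.0822 0.0523]
hand_l [ 0.5298 -0.1949  0.0082]
hand_r [ 0.5212 -0.2838  0.1033]
unitFL [ 0.5951 -0.1482  0.0155]
unitFR [ 0.5707 -0.3366  0.1439]
unitBL [ 0.7946 -0.1619  0.0888]
unitBR [ 0.774  -0.3535  0.1205]
```

View pics/c1.png

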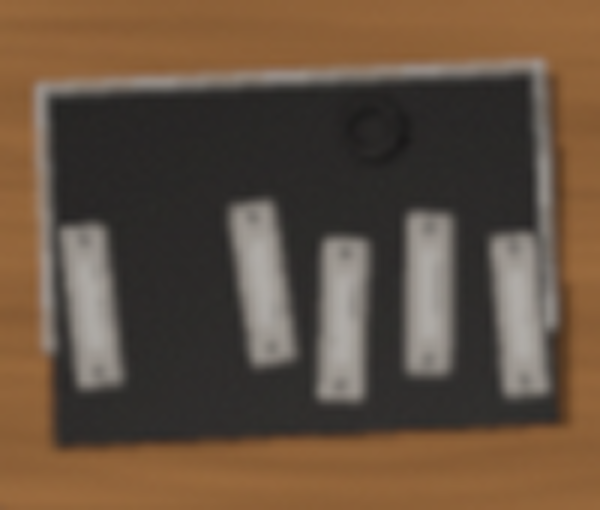

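The crop shows exactly five pale plates. They are clear of the lips, except that the rightmost and leftmost run close to the side lips. The green and orange ones are on the bench. Next I compute the edge and handle and plan the approach.

```bash
cat >> h.py <<'E'
np.set_printoptions(precision=4,suppress=True)
def go(p,yaw=None,st=None):
    """tool-frame shift (full-scale units) and turn (rotvec units) to world pose p, tool down with yaw"""
    st=st or get_state();R=Ro.from_euler("xyz",st["orientation"])
    d=R.inv().apply(np.array(p)-st["ee_pos"])
    o=[np.round(d/.25,3)]
    if yaw is not None: o.append(np.round((R.inv()*Ro.from_euler("xyz",[np.pi,0,yaw])).as_rotvec()/.08,2))
    return o
E
python3 - <<'E'
from h import *
import pickle
t=pickle.load(open("top.pkl","rb"));s=pickle.load(open("side.pkl","rb"))
for uv in((57,443),(565,423),(545,65),(38,85)): print("riser",ray(t,(145+uv[0]/6-.42,110+uv[1]/6-.42),.06))
for uv in((478,272),(520,274)): print("handle top",ray(t,(uv[0]/1.5625,uv[1]/1.5625),.103))
for uv in((400,265),(411,213)): print("handle side",ray(s,(uv[0]/1.5625,uv[1]/1.5625),.103))
for uv in((460,246),(546,252),(551,164),(469,159)): print("unit",ray(t,(uv[0]/1.5625,uv[1]/1.5625),.14))
print(go([.40,-.25,.25],0))
w=cam("wrist");R=cv2.Rodrigues(np.array(w["rvec"]))[0];c=-R.T@np.array(w["tvec"]).ravel();print("wrist cam",c,R[2]);print(w["intrinsics"])
E
```

```text
riser [0.4838 0.3859 0.06  ]
riser [0.5021 0.0658 0.06  ]
riser [0.7302 0.083  0.06  ]
riser [0.7114 0.4048 0.06  ]
handle top [ 0.5257 -0.184   0.103 ]
handle top [ 0.5227 -0.2836  0.103 ]
handle side [ 0.5075 -0.1105  0.103 ]
handle side [ 0.5197 -0.2841  0.103 ]
unit [ 0.5823 -0.1375  0.14  ]
unit [ 0.5719 -0.3373  0.14  ]
unit [ 0.7787 -0.3477  0.14  ]
unit [ 0.787  -0.1559  0.14  ]
[array([ 1.282, -1.315, -0.184]), array([-0.02,  0.  ,  3.31])]
wrist cam [ 0.2475 -0.6313  0.3713] [-0.2785 -0.0749 -0.9575]
[[279.0081   0.     255.9754]
 [  0.     279.0081 189.0648]
 [  0.       0.       1.    ]]
```

View pics/c2.png

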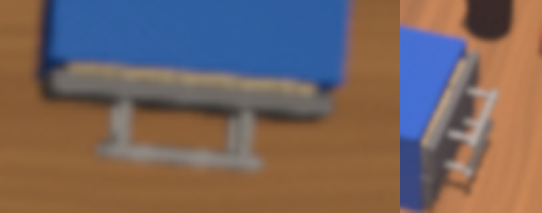

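The crop shows the handle bar from (100,150) to (262,162) in the crop, at roughly x≈0.525, y≈-0.23. Unit yaw is about -0.05. I start moving.

Emit:
drive_tool --targets '[[[0.13, -0.13, -0.018], [0, 0, 0]], [[0.13, -0.13, -0.018], [0, 0, 0]], [[0.13, -0.13, -0.018], [0, 0, 0]], [[0.13, -0.13, -0.018], [0, 0, 0]], [[0.13, -0.13, -0.018], [0, 0, 0]], [[0.13, -0.13, -0.018], [0, 0, 0]], [[0.13, -0.13, -0.018], [0, 0, 0]], [[0.13, -0.13, -0.018], [0, 0, 0]], [[0.13, -0.13, -0.018], [0, 0, 0]], [[0.13, -0.13, -0.018], [0, 0, 0]], [[0, 0, 0], [0, 0, -1]], [[0, 0, 0], [0, 0, -1]], [[0, 0, 0], [0, 0, -1]], [[0, 0, 0], [0, 0, -1]], [[0, 0, 0], [0, 0, -1]], [[0, 0, 0], [0, 0, -1]], [[0, 0, 0], [0, 0, -1]], [[0, 0, 0], [0, 0, -1]], [[0, 0, 0], [0, 0, -1]], [[0, 0, 0], [0, 0, -1]]]' --claw 0.2

```text
t: 2.15
ee_pos: [0.4051, -0.2527, 0.2491]
orientation: [-3.141, 0.0, 1.068]
wrist_force: [-0.3, -0.4, -1.2]
opening: 0.0515
grip_force: 0.0
```

Emit:
drive_tool --targets '[[[0, 0, 0], [0, 0, -1]], [[0, 0, 0], [0, 0, -1]], [[0, 0, 0], [0, 0, -1]], [[0, 0, 0], [0, 0, -1]], [[0, 0, 0], [0, 0, -1]], [[0, 0, 0], [0, 0, -0.65]], [[0, 0.15, 0], [0, 0, 0]], [[0, 0.15, 0], [0, 0, 0]]]'

```text
t: 2.95
ee_pos: [0.4804, -0.2574, 0.2495]
orientation: [3.142, 0.001, 1.515]
wrist_force: [0.4, -0.7, -0.1]
opening: 0.0513
grip_force: 0.0
```

```bash
python3 - <<'E'
from h import *
import pickle
s=cam("wrist");t=cam("top");pickle.dump((s,t),open("h1.pkl","wb"));cv2.imwrite("pics/w1.png",s["pixels"])
st=get_state();print(st["ee_pos"],st["orientation"],st["joints"])
E
```

```text
[ 0.4843 -0.2559  0.2486] [ 3.1395 -0.0014  1.5194] [ 0.6375  0.358  -0.3329  1.7015  0.1266  1.1018  0.2156]
```

View pics/w1.png

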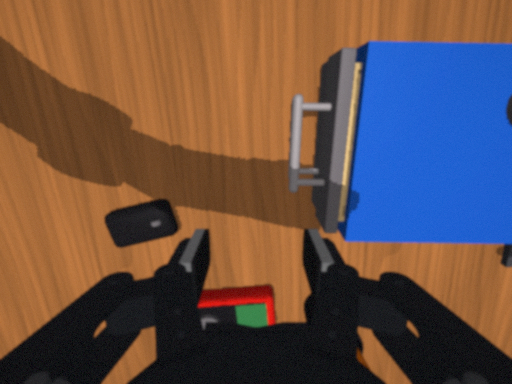

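The wrist view shows the handle bar running from (298,96) to (294,190) and the drawer front panel at about x=345. The gripper line is aligned with the unit.

```bash
python3 - <<'E'
from h import *
import pickle
s,t=pickle.load(open("h1.pkl","rb"));t=pickle.load(open("top.pkl","rb"))
for uv in((298,96),(294,190)): print(ray(s,uv,.103))
print("mid tri",tri([(s,(296.5,143)),(t,(319,174.2))]))
for uv in((351,50),(333,230),(368,42),(345,240)): print(ray(s,uv,.14 if uv[0] in(368,345) else .128))
m=(ray(s,(298,96),.103)+ray(s,(294,190),.103))/2
print(m,go([m[0],m[1],.085],1.52))
E
```

```text
[ 0.5299 -0.177   0.103 ]
[ 0.5239 -0.2819  0.103 ]
mid tri [ 0.5236 -0.2257  0.132 ]
[ 0.5766 -0.1391  0.128 ]
[ 0.5641 -0.324   0.128 ]
[ 0.5877 -0.1353  0.14  ]
[ 0.5743 -0.331   0.14  ]
[ 0.5269 -0.2295  0.103 ] [array([0.114, 0.163, 0.655]), array([ 0.03, -0.02, -0.01])]
```

Emit:
drive_tool --targets '[[[0.055, 0.075, 0], [0, 0, 0]], [[0.055, 0.075, 0], [0, 0, 0]], [[0, 0, 0], [0, 0, 0]], [[0, 0, 0.15], [0, 0, 0]], [[0, 0, 0.15], [0, 0, 0]], [[0, 0, 0.15], [0, 0, 0]], [[0, 0, 0.1], [0, 0, 0]], [[0, 0, 0.1], [0, 0, 0]], [[0, 0, 0], [0, 0, 0]]]' --claw -0.3 --force 40

```text
t: 3.95
ee_pos: [0.5162, -0.2311, 0.0838]
orientation: [-3.136, -0.002, 1.517]
wrist_force: [-0.0, -0.9, 0.8]
opening: 0.0299
grip_force: 0.0
```

Emit:
drive_tool --targets '[[[0, 0, 0], [0, 0, 0]], [[0, 0, 0], [0, 0, 0]], [[0, 0, 0], [0, 0, 0]], [[0, 0, 0], [0, 0, 0]]]' --claw -1

```text
t: 4.35
ee_pos: [0.5196, -0.2317, 0.0878]
orientation: [3.14, 0.001, 1.517]
wrist_force: [0.4, -0.0, 0.1]
opening: 0.0001
grip_force: 0.0
```

```bash
python3 - <<'E'
from h import *
s=cam("wrist");cv2.imwrite("pics/w2.png",s["pixels"])
st=get_state();print(st["ee_pos"],st["orientation"],st["opening"],st["grip_force"])
E
```

```text
[ 0.5195 -0.2316  0.0875] [3.1403 0.0005 1.5167] 7.548749010818223e-05 0.0
```

View pics/w2.png

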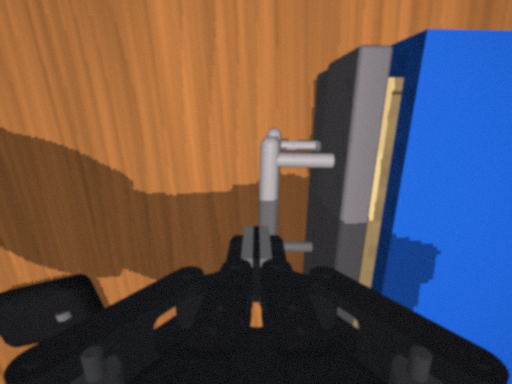

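The fingers closed on nothing. The bar sits at column ~268, just right of the tips at ~256, and runs under them at row ~235. I triangulate its height from the two wrist views.

```bash
python3 - <<'E'
from h import *
import pickle
a,_=pickle.load(open("h1.pkl","rb"));b=cam("wrist");st=get_state();
print("bar end",tri([(a,(298,96)),(b,(270,133))]))
print("panel top corner", tri([(a,(348,49)),(b,(375,46))]))
print("unit corner",tri([(a,(367,41)),(b,(428,30))]))
print(proj(b,[st["ee_pos"]]),proj(b,[[.5269,-.2295,.103],[.5299,-.177,.103]]))
print(b["rvec"],b["tvec"],cv2.Rodrigues(np.array(b["rvec"]))[0])
E
```

```text
bar end [ 0.5323 -0.1756  0.079 ]
panel top corner [ 0.5737 -0.1375  0.1282]
unit corner [ 0.5842 -0.1358  0.1471]
[[255.8816 223.2605]] [[268.3354 230.2071]
 [269.8395 141.6217]]
[-2.8468  0.0777  0.0094] [-0.5314 -0.197   0.2065] [[ 0.9985 -0.0544  0.0014]
 [-0.0524 -0.9557  0.2896]
 [-0.0144 -0.2892 -0.9572]]
```

View zoom.

```bash
python3 - <<'E'
from h import *
b=cam("wrist");c=cam("side")
A=cv2.resize(b["pixels"][110:290,190:350],(533,600),interpolation=cv2.INTER_CUBIC)
B=cv2.resize(c["pixels"][90:180,220:260],(267,600),interpolation=cv2.INTER_CUBIC)
cv2.imwrite("pics/w3.png",np.hstack([A,B]))
print(get_state()["wrist_force"])
E
```

```text
[-0.0574 -0.7395  0.6106]
```

View pics/w3.png

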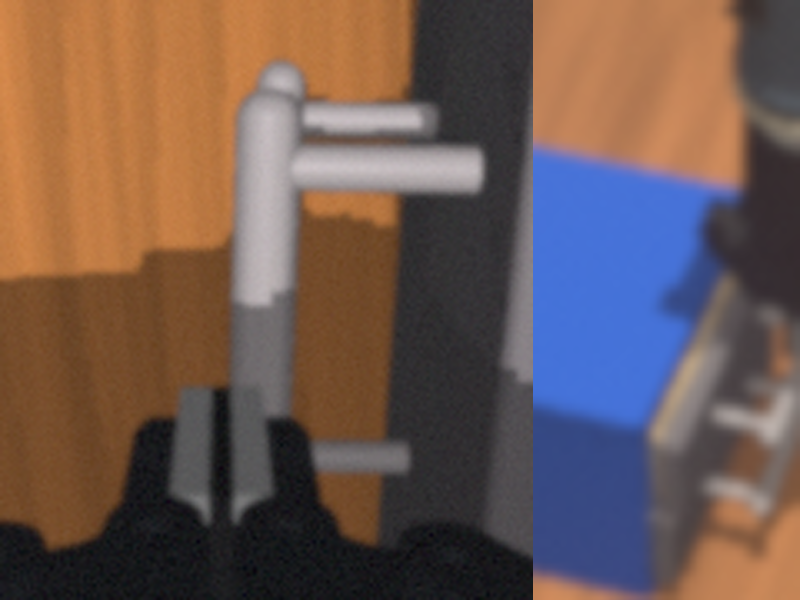

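The crop shows the closed fingertips occluding the bar from above or in front, so the bar may sit lower than assumed. I triangulate with the post junctions.

```bash
python3 - <<'E'
from h import *
import pickle
a,_=pickle.load(open("h1.pkl","rb"));b=cam("wrist");st=get_state()
for n,p,q in(("junction",(303,106.5),(278.5,160.4)),("panelend",(331,106.5),(335,160.4)),("barend",(298.5,96),(270.5,139))):
    print(n,tri([(a,p),(b,q)]))
for S in(a,b):
    R=cv2.Rodrigues(np.array(S["rvec"]))[0];print(-R.T@np.array(S["tvec"]).ravel())
# tips shut: known z .0875
print(proj(b,[st["ee_pos"]+[0,0,.003]]))
E
```

```text
junction [ 0.5346 -0.1878  0.1024]
panelend [ 0.5663 -0.1898  0.0991]
barend [ 0.5308 -0.1765  0.0967]
[ 0.4845 -0.1832  0.4174]
[ 0.5231 -0.1573  0.2549]
[[255.9628 225.2112]]
```

Emit:
drive_tool --targets '[[[0, 0, -0.1], [0, 0, 0]], [[0, 0, -0.08], [0, 0, 0]], [[0, 0.035, 0], [0, 0, 0]], [[0, 0, 0], [0, 0, 0]], [[0, 0, 0], [0, 0, 0]]]' --claw -0.2

```text
t: 5.1
ee_pos: [0.5274, -0.2316, 0.1308]
orientation: [-3.14, -0.0, 1.517]
wrist_force: [0.6, -0.0, 0.1]
opening: 0.0341
grip_force: 0.0
```

```bash
python3 - <<'E'
from h import *
b=cam("wrist")
cv2.imwrite("pics/w4.png",cv2.resize(b["pixels"][110:300,170:370],(632,600),interpolation=cv2.INTER_CUBIC))
st=get_state();print(st["ee_pos"],st["opening"],st["wrist_force"],proj(b,[st["ee_pos"]]))
E
```

```text
[ 0.5272 -0.2316  0.1307] 0.03432658374673869 [ 0.2539 -0.3454 -0.2915] [[255.6237 223.4011]]
```

View pics/w4.png

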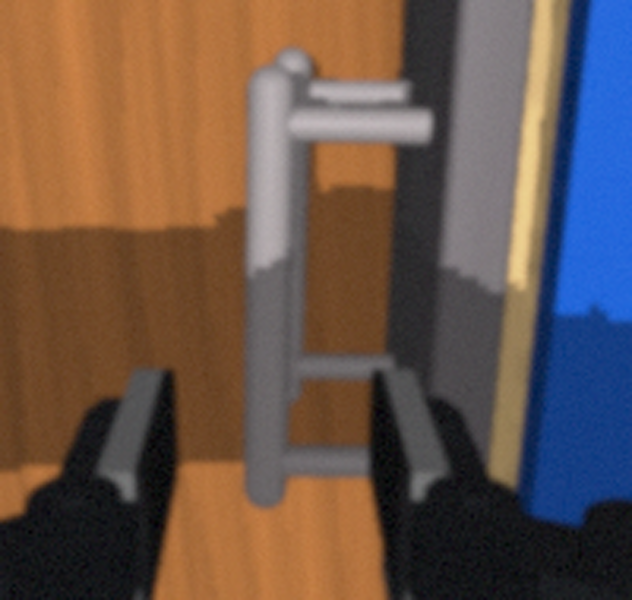

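Now the bar (crop column 267) is centred between the fingers (faces at 175 and 372), with a few mm of clearance to the panel. I descend and grip.

Emit:
drive_tool --targets '[[[0, -0.006, 0.06], [0, 0, 0]], [[0, 0, 0.06], [0, 0, 0]], [[0, 0, 0.06], [0, 0, 0]], [[0, 0, 0], [0, 0, 0]], [[0, 0, 0], [0, 0, 0]]]'

```text
t: 5.65
ee_pos: [0.5259, -0.2316, 0.0863]
orientation: [-3.14, -0.001, 1.517]
wrist_force: [0.5, 0.2, 0.8]
opening: 0.0343
grip_force: 0.0
```

Emit:
drive_tool --targets '[[[0, 0, 0], [0, 0, 0]], [[0, 0, 0], [0, 0, 0]], [[0, 0, 0], [0, 0, 0]], [[0, 0, 0], [0, 0, 0]], [[0, 0, 0], [0, 0, 0]]]' --claw -1 --force 40

```text
t: 6.15
ee_pos: [0.5264, -0.2318, 0.0869]
orientation: [3.141, 0.0, 1.517]
wrist_force: [-0.5, -0.0, 0.0]
opening: 0.0001
grip_force: 0.0
```

```bash
python3 - <<'E'
from h import *
b=cam("wrist");c=cam("side")
A=cv2.resize(b["pixels"][110:300,180:330],(474,600),interpolation=cv2.INTER_CUBIC)
B=cv2.resize(c["pixels"][110:180,225:263],(326,600),interpolation=cv2.INTER_CUBIC)
cv2.imwrite("pics/w5.png",np.hstack([A,B]));st=get_state();print(st["ee_pos"],st["opening"],st["grip_force"],proj(b,[st["ee_pos"]]))
E
```

```text
[ 0.5264 -0.2318  0.0868] 2.0158988826557157e-05 0.0 [[255.9646 223.3665]]
```

View pics/w5.png

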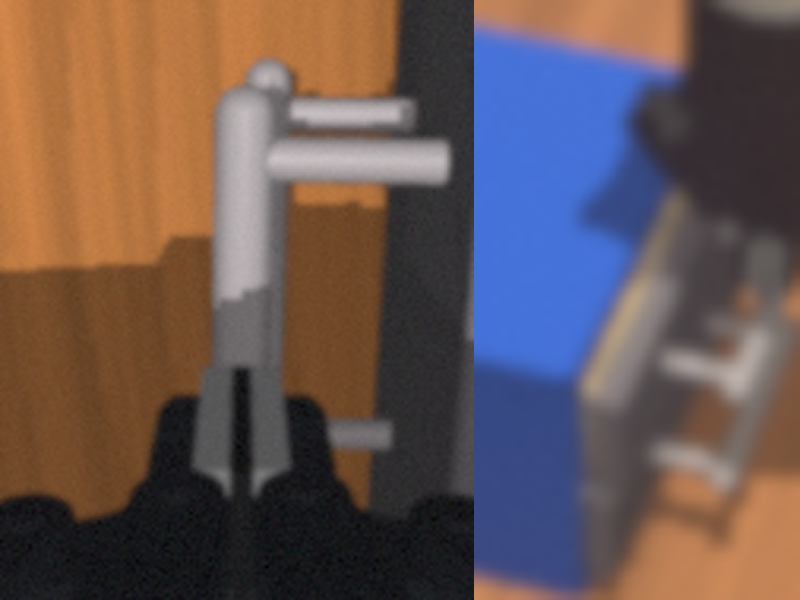

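The shut tips sit right above the bar: it disappears beneath them at crop row 365, so the bar is below z≈0.087. I triangulate properly over all wrist views.

```bash
python3 - <<'E'
from h import *
import pickle
a,_=pickle.load(open("h1.pkl","rb"));b=cam("wrist")
# rebuild w4 camera: same orientation as b, shifted with TCP (.5272,-.2316,.1307)-(.5264,-.2318,.0868)
import copy
d=copy.deepcopy(b);R=cv2.Rodrigues(np.array(b["rvec"]))[0];d["tvec"]=np.array(b["tvec"]).ravel()-R@np.array([.0008,.0002,.0439])
f=3.16
barend=[(a,(298.5,96)),(d,(170+268/f,110+68/f)),(b,(180+243/f,110+88/f))]
post=[(d,(170+433/f,110+126/f)),(b,(180+450/f,110+162/f))]
junc=[(a,(303,106.5)),(d,(170+290/f,110+123/f)),(b,(180+268/f,110+160/f))]
low=[(d,(170+410/f,110+91/f)),(b,(180+413/f,110+113/f))]
for n,o in(("end",barend),("end ab",[barend[0],barend[2]]),("end db",barend[1:]),("post",post),("junc",junc),("lowpost",low)): print(n,tri(o))
P=ray(a,(298,96),.103);print(proj(b,[P,ray(a,(298,96),.075)]))
E
```

```text
end [ 0.5301 -0.1758  0.0992]
end ab [ 0.5306 -0.1761  0.0973]
end db [ 0.5296 -0.1757  0.095 ]
post [ 0.5658 -0.1901  0.1004]
junc [ 0.534  -0.1873  0.1053]
lowpost [ 0.5662 -0.1865  0.0637]
[[257.085  142.0602]
 [263.2117 135.2024]]
```

The shut tips appear at row 226 rather than the ~205 expected from the pad width at the reported TCP. So the pads really reach less deep than assumed. I open, go 18 mm lower and try again.

Emit:
drive_tool --targets '[[[0, 0, -0.1], [0, 0, 0]], [[0, 0, 0], [0, 0, 0]], [[0, 0, 0], [0, 0, 0]], [[0, 0, 0.06], [0, 0, 0]], [[0, 0, 0.06], [0, 0, 0]], [[0, 0, 0.03], [0, 0, 0]], [[0, 0, 0.02], [0, 0, 0]], [[0, 0, 0], [0, 0, 0]]]' --claw -0.2

```text
t: 7.1
ee_pos: [0.5259, -0.2315, 0.0685]
orientation: [-3.14, -0.001, 1.517]
wrist_force: [-0.7, 0.3, -0.2]
opening: 0.0342
grip_force: 0.0
```

Emit:
drive_tool --targets '[[[0, 0, 0], [0, 0, 0]], [[0, 0, 0], [0, 0, 0]], [[0, 0, 0], [0, 0, 0]], [[0, 0, 0], [0, 0, 0]], [[0, 0, 0], [0, 0, 0]]]' --claw -1 --force 40

```text
t: 7.6
ee_pos: [0.5267, -0.2319, 0.0697]
orientation: [3.141, 0.0, 1.517]
wrist_force: [-0.3, 0.1, 5.8]
opening: 0.0095
grip_force: 39.4
```

Gripped (opening 9.5 mm, 39 N). Now I pull along the unit's -x.

Emit:
drive_tool --targets '[[[0, -0.05, 0], [0, 0, 0]], [[0, -0.08, 0], [0, 0, 0]], [[0, -0.08, 0], [0, 0, 0]], [[0, -0.08, 0], [0, 0, 0]], [[0, -0.08, 0], [0, 0, 0]], [[0, -0.08, 0], [0, 0, 0]], [[0, -0.08, 0], [0, 0, 0]], [[0, -0.06, 0], [0, 0, 0]], [[0, -0.01, 0], [0, 0, 0]], [[0, 0, 0], [0, 0, 0]], [[0, 0, 0], [0, 0, 0]], [[0, 0, 0], [0, 0, 0]]]'

```text
t: 8.8
ee_pos: [0.3828, -0.2229, 0.0705]
orientation: [3.131, 0.0, 1.52]
wrist_force: [13.1, 6.8, 2.6]
opening: 0.009
grip_force: 41.6
```

Emit:
drive_tool --targets '[[[0, 0, 0], [0, 0, 0]], [[0, 0, 0], [0, 0, 0]], [[0, 0, 0], [0, 0, 0]], [[0, 0, -0.1], [0, 0, 0]], [[0, 0, -0.2], [0, 0, 0]], [[0, 0, -0.2], [0, 0, 0]], [[0, 0, -0.2], [0, 0, 0]], [[0.2, 0, 0], [0, 0, 0]], [[0.2, 0, 0], [0, 0, 0]], [[0.2, 0, 0], [0, 0, 0]], [[0.2, 0, 0], [0, 0, 0]], [[0.2, 0, 0], [0, 0, 0]], [[0.2, 0, 0], [0, 0, 0]], [[0.2, 0, 0], [0, 0, 0]], [[0, 0, 0], [0, 0, 0]]]' --claw -0.2

```text
t: 10.3
ee_pos: [0.3949, 0.1324, 0.2446]
orientation: [3.141, -0.003, 1.525]
wrist_force: [-0.0, -0.4, -0.1]
opening: 0.0341
grip_force: 0.0
```

```bash
python3 - <<'E'
from h import *
import pickle
s=cam("wrist");t=cam("top");pickle.dump((s,t),open("h2.pkl","wb"))
cv2.imwrite("pics/w6.png",np.vstack([cv2.resize(s["pixels"],(467,350)),cv2.resize(t["pixels"][110:230,140:370],(467,244),interpolation=cv2.INTER_CUBIC)]))
st=get_state();print(st["t"],st["ee_pos"],st["orientation"],st["joints"])
for r in plates(t,box=(140,110,245,190)): print(np.round(r,3))
E
```

```text
10.4 [0.3948 0.1264 0.2439] [-3.1405  0.0005  1.5197] [ 0.1461  0.1848 -0.6731  1.9912  0.1354  1.0106 -0.6421]
[159.734 160.737   0.57    0.367   0.092   0.021   8.322]
[188.277 156.803   0.587   0.259   0.093   0.022  10.146]
[201.5   163.      0.564   0.208   0.091   0.019   1.374]
[216.    158.5     0.583   0.154   0.088   0.015   1.276]
[231.124 161.99    0.57    0.096   0.093   0.022   5.904]
```

View pics/w6.png

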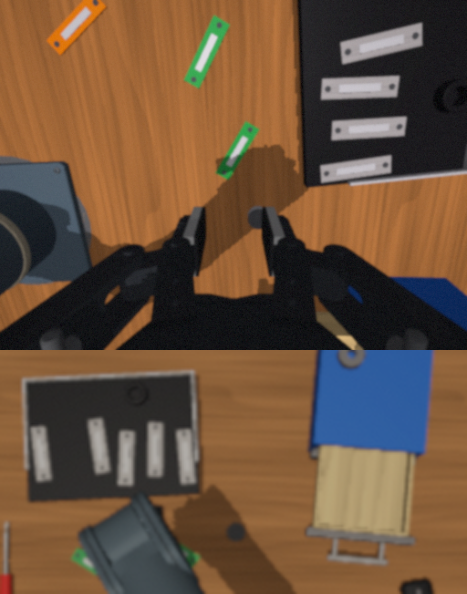

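The top view shows the drawer out, with the bar at crop (357,560), and all five plates unmoved on the riser. I turn the tool back to the riser's yaw.

Emit:
drive_tool --targets '[[[0, 0, 0], [0, 0, 1]], [[0, 0, 0], [0, 0, 1]], [[0, 0, 0], [0, 0, 1]], [[0, 0, 0], [0, 0, 1]], [[0, 0, 0], [0, 0, 1]], [[0, 0, 0], [0, 0, 1]], [[0, 0, 0], [0, 0, 1]], [[0, 0, 0], [0, 0, 1]], [[0, 0, 0], [0, 0, 1]], [[0, 0, 0], [0, 0, 1]], [[0, 0, 0], [0, 0, 1]], [[0, 0, 0], [0, 0, 1]], [[0, 0, 0], [0, 0, 1]], [[0, 0, 0], [0, 0, 1]], [[0, 0, 0], [0, 0, 1]], [[0, 0, 0], [0, 0, 1]], [[0, 0, 0], [0, 0, 1]], [[0, 0, 0], [0, 0, 1]], [[0, 0, 0], [0, 0, 0.25]]]' --claw -1

```text
t: 12.3
ee_pos: [0.3953, 0.1239, 0.244]
orientation: [3.141, 0.001, 0.052]
wrist_force: [0.1, -0.3, 0.0]
opening: 0.0002
grip_force: 0.0
```

```bash
cat >> h.py <<'E'
def wplates(s,z=.062,thr=120):
    """plates from wrist image: centres of pale blobs with two ends; world centre & yaw"""
    return [r for r in plates(s,z,thr=thr) if .085<r[4]<.115 and .015<r[5]<.035 and .03<r[3]<.45]
E
python3 - <<'E'
from h import *
import pickle
print("handle now",ray(pickle.load(open("h2.pkl","rb"))[1],(315.9,213.4),.103))
s=cam("wrist");pickle.dump(s,open("w7.pkl","wb"));st=get_state();print(st["ee_pos"],st["orientation"])
cv2.imwrite("pics/w7.png",s["pixels"])
for r in plates(s,thr=120): print(np.round(r,3))
E
```

```text
handle now [ 0.3811 -0.2225  0.103 ]
[0.3953 0.1242 0.244 ] [3.1408 0.0005 0.0532]
[ 34.334 146.613   0.403   0.402   0.087   0.005  -0.344]
[14.475 11.89   0.553  0.398  0.024  0.004  3.835]
[46.796 22.419  0.544  0.364  0.049  0.025  8.864]
[135.028 276.975   0.222   0.29    0.04    0.007  36.242]
[144.904  17.019   0.555   0.255   0.038   0.026  10.045]
[158.534 174.444   0.376   0.249   0.047   0.009  58.985]
[186.5    30.      0.544   0.21    0.06    0.025  -0.478]
[235.5    23.      0.554   0.155   0.045   0.025   2.423]
[259.635 153.811   0.41    0.12    0.047   0.009  57.445]
[287.878  30.382   0.549   0.096   0.061   0.025   6.823]
[306.     10.5     0.571   0.078   0.02    0.004   6.039]
```

```bash
python3 -c "
from h import *
print(go([.584,.0975,.115],.057))"
```

```text
[array([0.748, 0.146, 0.516]), array([ 0.01,  0.01, -0.05])]
```

Emit:
drive_tool --targets '[[[0.187, 0.036, 0], [0, 0, 0]], [[0.187, 0.036, 0], [0, 0, 0]], [[0.187, 0.036, 0], [0, 0, 0]], [[0.187, 0.036, 0], [0, 0, 0]], [[0, 0, 0.18], [0, 0, 0]], [[0, 0, 0.18], [0, 0, 0]], [[0, 0, 0.15], [0, 0, 0]], [[0, 0, 0.04], [0, 0, 0]], [[0, 0, 0.04], [0, 0, 0]], [[0, 0, 0], [0, 0, 0]]]'

```text
t: 13.35
ee_pos: [0.5845, 0.1002, 0.0969]
orientation: [3.142, -0.0, 0.057]
wrist_force: [0.1, 0.0, 0.3]
opening: -0.0
grip_force: 0.0
```

```bash
python3 - <<'E'
from h import *
import pickle
s=cam("wrist");pickle.dump(s,open("w8.pkl","wb"));st=get_state();print(st["ee_pos"],st["orientation"],st["wrist_force"],proj(s,[st["ee_pos"]]))
cv2.imwrite("pics/w8.png",s["pixels"])
for r in wplates(s): print(np.round(r,3))
E
```

```text
[0.5849 0.1005 0.0978] [-3.1415 -0.0015  0.0569] [-0.0412  0.1412 -0.1379] [[256.6054 222.5702]]
[ 44.85  186.05    0.587   0.261   0.103   0.027  10.183]
[115.818 215.98    0.565   0.21    0.103   0.027  -0.548]
[183.677 198.998   0.582   0.156   0.101   0.027   0.758]
```

View pics/w8.png

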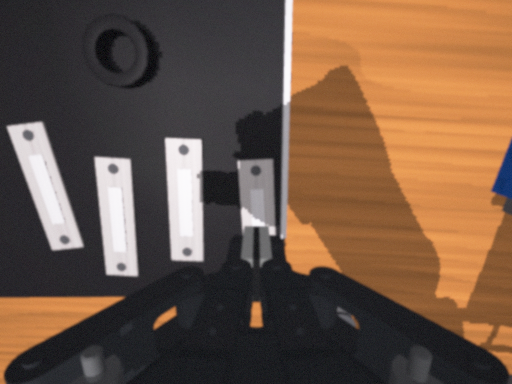

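The view shows the tips at (257,228) on the rear half of the rightmost plate (cols 240–275), next to the lip. I lower gently.

Emit:
drive_tool --targets '[[[0, 0, 0.05], [0, 0, 0]], [[0, 0, 0.04], [0, 0, 0]], [[0, 0, 0.02], [0, 0, 0]], [[0, 0, 0.012], [0, 0, 0]], [[0, 0, 0.008], [0, 0, 0]], [[0, 0, 0], [0, 0, 0]]]'

```text
t: 14.0
ee_pos: [0.5841, 0.1006, 0.0641]
orientation: [-3.142, 0.0, 0.057]
wrist_force: [0.6, 0.9, -0.1]
opening: 0.0001
grip_force: 0.0
```

Emit:
drive_tool --targets '[[[0, 0, 0.008], [0, 0, 0]], [[0, 0, 0.008], [0, 0, 0]], [[0, 0, 0], [0, 0, 0]]]'

```text
t: 14.3
ee_pos: [0.5841, 0.1005, 0.06]
orientation: [3.142, 0.0, 0.057]
wrist_force: [0.4, 0.4, -0.2]
opening: 0.0001
grip_force: 0.0
```

Emit:
drive_tool --targets '[[[0, 0, 0.008], [0, 0, 0]], [[0, 0, 0.008], [0, 0, 0]], [[0, 0, 0], [0, 0, 0]]]'

```text
t: 14.6
ee_pos: [0.584, 0.1005, 0.0559]
orientation: [3.142, 0.001, 0.057]
wrist_force: [-1.0, 1.1, 0.1]
opening: -0.0003
grip_force: 0.0
```

Emit:
drive_tool --targets '[[[0, 0, 0.008], [0, 0, 0]], [[0, 0, 0.008], [0, 0, 0]], [[0, 0, 0], [0, 0, 0]]]'

```text
t: 14.9
ee_pos: [0.584, 0.1004, 0.0518]
orientation: [3.142, 0.001, 0.057]
wrist_force: [-0.2, -0.2, -0.5]
opening: -0.0002
grip_force: 0.0
```

Emit:
drive_tool --targets '[[[0, 0, 0.008], [0, 0, 0]], [[0, 0, 0.008], [0, 0, 0]], [[0, 0, 0], [0, 0, 0]]]'

```text
t: 15.2
ee_pos: [0.584, 0.1005, 0.0479]
orientation: [3.142, 0.0, 0.057]
wrist_force: [0.0, -0.2, 0.2]
opening: -0.0001
grip_force: 0.0
```

Emit:
drive_tool --targets '[[[0, 0, 0.008], [0, 0, 0]], [[0, 0, 0.008], [0, 0, 0]], [[0, 0, 0], [0, 0, 0]]]'

```text
t: 15.5
ee_pos: [0.584, 0.1004, 0.0439]
orientation: [3.142, 0.0, 0.057]
wrist_force: [-0.1, 0.2, -0.4]
opening: -0.0
grip_force: 0.0
```

Emit:
drive_tool --targets '[[[0, 0, 0.008], [0, 0, 0]], [[0, 0, 0], [0, 0, 0]]]'

```text
t: 15.7
ee_pos: [0.5841, 0.1005, 0.042]
orientation: [3.142, 0.0, 0.057]
wrist_force: [0.2, -0.8, 0.3]
opening: 0.0003
grip_force: 0.0
```

Emit:
drive_tool --targets '[[[0, 0, 0.008], [0, 0, 0]], [[0, 0, 0], [0, 0, 0]]]'

```text
t: 15.9
ee_pos: [0.5841, 0.1005, 0.04]
orientation: [3.142, 0.0, 0.057]
wrist_force: [0.4, 0.7, -0.2]
opening: 0.0004
grip_force: 0.0
```

Emit:
drive_tool --targets '[[[0, 0, 0.008], [0, 0, 0]], [[0, 0, 0], [0, 0, 0]]]'

```text
t: 16.1
ee_pos: [0.5841, 0.1005, 0.038]
orientation: [3.142, 0.0, 0.057]
wrist_force: [-0.6, -1.0, 0.2]
opening: 0.0002
grip_force: 0.0
```

Emit:
drive_tool --targets '[[[0, 0, 0.006], [0, 0, 0]], [[0, 0, 0], [0, 0, 0]]]'

```text
t: 16.3
ee_pos: [0.5841, 0.1005, 0.0365]
orientation: [3.142, 0.0, 0.057]
wrist_force: [0.2, -0.2, -0.2]
opening: 0.0001
grip_force: 0.0
```

Emit:
drive_tool --targets '[[[0, 0, 0.004], [0, 0, 0]], [[0, 0, 0], [0, 0, 0]]]'

```text
t: 16.5
ee_pos: [0.5841, 0.1005, 0.0356]
orientation: [3.142, 0.0, 0.057]
wrist_force: [0.5, -0.5, -1.1]
opening: 0.0003
grip_force: 0.0
```

Emit:
drive_tool --targets '[[[0, 0, 0.006], [0, 0, 0]], [[0, 0, 0], [0, 0, 0]]]'

```text
t: 16.7
ee_pos: [0.5843, 0.1005, 0.035]
orientation: [3.141, -0.001, 0.057]
wrist_force: [-3.7, -0.7, 10.0]
opening: -0.0002
grip_force: 5.0
```

Emit:
drive_tool --targets '[[[0, 0, 0.006], [0, 0, 0]], [[0, 0, 0], [0, 0, 0]]]'

```text
t: 16.9
ee_pos: [0.5843, 0.1006, 0.0349]
orientation: [3.141, -0.001, 0.057]
wrist_force: [-7.6, -2.7, 26.0]
opening: 0.0001
grip_force: 13.1
```

Emit:
drive_tool --targets '[[[0, 0, 0.004], [0, 0, 0]], [[0, 0, 0], [0, 0, 0]]]'

```text
t: 17.1
ee_pos: [0.5844, 0.1006, 0.0349]
orientation: [3.141, -0.002, 0.057]
wrist_force: [-11.7, -3.4, 36.6]
opening: -0.0002
grip_force: 18.5
```

Contact at TCP z = 0.035 (real tips are 27 mm above the reported TCP), stiffness about 10.6 N/mm. I back off to ~11 N and drag.

Emit:
drive_tool --targets '[[[0, 0, -0.0095], [0, 0, 0]], [[-0.01, 0, 0], [0, 0, 0]], [[-0.02, 0, 0], [0, 0, 0]], [[-0.03, 0, 0], [0, 0, 0]], [[0, 0, 0], [0, 0, 0]]]'

```text
t: 17.6
ee_pos: [0.5705, 0.1002, 0.035]
orientation: [-3.141, -0.004, 0.057]
wrist_force: [0.5, -0.4, 10.5]
opening: -0.0002
grip_force: 5.2
```

```bash
python3 - <<'E'
from h import *
t=cam("top")
for r in plates(t,box=(140,110,245,200)): print(np.round(r,3))
s=cam("wrist")
for r in plates(s,thr=100): 
    if .05<r[3]<.3:print("w",np.round(r,3))
E
```

```text
[159.695 160.756   0.57    0.367   0.092   0.021   7.956]
[188.309 156.793   0.587   0.259   0.093   0.022  10.37 ]
[201.5   163.      0.564   0.208   0.091   0.019   1.374]
w [  9.    255.      0.554   0.24    0.03    0.01  -11.412]
w [ 62.457 231.968   0.566   0.208   0.104   0.027   1.527]
w [ 90.412 368.647   0.473   0.204   0.02    0.01    5.091]
w [154.847 204.686   0.585   0.156   0.096   0.027   1.07 ]
w [257.192 221.84    0.582   0.101   0.051   0.026   7.396]
w [255.5   314.      0.522   0.098   0.019   0.007   3.536]
w [299.912 132.943   0.623   0.082   0.133   0.005   3.35 ]
```

The plate's rear end moved from 0.62 to 0.607, so it follows the finger. I continue.

Emit:
drive_tool --targets '[[[-0.03, 0, 0], [0, 0, 0]], [[-0.04, 0, 0], [0, 0, 0]], [[-0.04, 0, 0], [0, 0, 0]], [[-0.04, 0, 0], [0, 0, 0]], [[-0.03, 0, 0], [0, 0, 0]], [[-0.01, 0, 0], [0, 0, 0]], [[0, 0, 0], [0, 0, 0]], [[0, 0, -0.1], [0, 0, 0]], [[0, 0, -0.15], [0, 0, 0]], [[0, 0, -0.1], [0, 0, 0]]]'

```text
t: 18.7
ee_pos: [0.5219, 0.0972, 0.123]
orientation: [-3.141, -0.0, 0.057]
wrist_force: [0.5, 0.7, 0.6]
opening: 0.0001
grip_force: 0.0
```

```bash
python3 - <<'E'
from h import *
s=cam("wrist");st=get_state();print(st["ee_pos"],st["orientation"])
cv2.imwrite("pics/w9.png",s["pixels"])
for r in plates(s,thr=100): 
    if .04<r[3]<.3 and r[5]>.01:print("w",np.round(r,3))
E
```

```text
[0.5237 0.0977 0.1263] [-3.1406 -0.0053  0.0568]
w [ 53.361 100.228   0.586   0.26    0.103   0.027  11.29 ]
w [121.085 132.495   0.565   0.21    0.103   0.027  -0.335]
w [187.525 114.474   0.582   0.156   0.101   0.027   1.792]
w [256.848 192.978   0.521   0.097   0.078   0.026   7.691]
```

The plate now overhangs about 40 mm (rear end at 0.560, centre ≈ 0.510, yaw ≈ 0.13). Next I grip its sides in front of the edge.

```bash
python3 -c "
from h import *
print(go([.479,.0917,.022],.12))"
```

```text
[array([-0.182,  0.014,  0.416]), array([-0.01, -0.07, -0.79])]
```

Emit:
drive_tool --targets '[[[-0.09, 0.007, 0], [0, 0, 0]], [[-0.09, 0.007, 0], [0, 0, 0]], [[0, 0, 0], [0, 0, -0.8]], [[0, 0, 0.1], [0, 0, 0]], [[0, 0, 0.1], [0, 0, 0]], [[0, 0, 0.1], [0, 0, 0]], [[0, 0, 0.06], [0, 0, 0]], [[0, 0, 0.05], [0, 0, 0]], [[0, 0, 0], [0, 0, 0]]]' --claw 0.05

```text
t: 19.65
ee_pos: [0.4757, 0.0907, 0.0173]
orientation: [3.141, 0.003, 0.121]
wrist_force: [0.0, 0.0, -0.3]
opening: 0.0446
grip_force: 0.0
```

Emit:
drive_tool --targets '[[[0, 0, 0], [0, 0, 0]], [[0, 0, 0], [0, 0, 0]], [[0, 0, 0], [0, 0, 0]], [[0, 0, 0], [0, 0, 0]]]' --claw -1 --force 40

```text
t: 20.05
ee_pos: [0.4774, 0.0909, 0.0196]
orientation: [-3.141, -0.001, 0.121]
wrist_force: [0.6, 0.5, -0.5]
opening: 0.0241
grip_force: 39.2
```

Emit:
drive_tool --targets '[[[0, 0, -0.1], [0, 0, 0]], [[0, 0, -0.2], [0, 0, 0]], [[0, 0, -0.2], [0, 0, 0]], [[0, 0, 0], [0, 0, 1]], [[0, 0, 0], [0, 0, 1]], [[0, 0, 0], [0, 0, 0.2]]]'

```text
t: 20.65
ee_pos: [0.4772, 0.0908, 0.1448]
orientation: [-3.142, -0.001, -0.057]
wrist_force: [0.4, 0.4, -0.7]
opening: 0.024
grip_force: 39.4
```

```bash
cat >> h.py <<'E'
DI=np.array([.519,-.230]);UX=np.array([.9985,-.055]);UY=np.array([.055,.9985])
def slot(yo,z,xo=-.055): return [*(DI+xo*UX+yo*UY),z]
E
python3 -c "
from h import *
s=cam('wrist');st=get_state();print(st['ee_pos'],st['orientation'],st['opening'],st['grip_force'])
print(go(slot(-.04,.15),-.055), go(slot(-.04,.063)))
for r in plates(s,z=st['ee_pos'][2]+.035,thr=100):
    if r[4]>.04 and r[5]>.01: print(np.round(r,3))
"
```

```text
[0.477  0.0908 0.1444] [ 3.1415 -0.0005 -0.0558] 0.024319032778338977 39.385719895362854
[array([ 0.02 ,  1.432, -0.022]), array([ 0.  , -0.01, -0.01])] [array([0.019, 1.432, 0.326])]
[45.    69.5    0.569  0.179  0.054  0.014 10.796]
[111.74   93.32    0.558   0.152   0.054   0.014   0.175]
[171.19   67.83    0.567   0.124   0.054   0.014   1.559]
[255.969 142.237   0.524   0.089   0.137   0.028  -9.341]
```

```bash
python3 -c "
from h import *
s=cam('wrist');st=get_state();z=st['ee_pos'][2]
hsv=cv2.cvtColor(s['pixels'],cv2.COLOR_BGR2HSV);m=(hsv[...,2]>100)&(hsv[...,1]<60)
for r in range(60,270,8):
    x=np.flatnonzero(m[r,215:300])+215
    if len(x): print(r,x.min(),x.max(),len(x), hsv[r,256,2])
P=st['ee_pos']
for zz in(.027,.032,.037): print(zz,proj(s,[[P[0]+.083,P[1]+.013-.005,z+zz],[P[0]+.083,P[1]-.013-.005,z+zz],[P[0]-.017,P[1],z+zz]]).round(1).tolist())
"
```

```text
60 260 266 7 52
68 261 267 7 52
76 262 268 7 51
84 227 287 61 188
92 227 287 61 188
100 227 287 48 97
108 227 286 50 96
116 227 286 60 204
124 227 286 60 124
132 227 285 59 112
140 229 285 57 137
148 229 284 56 137
156 230 285 56 139
164 230 284 55 137
172 230 284 55 137
180 230 283 54 132
188 231 282 52 138
196 231 282 52 134
204 231 282 52 134
212 231 282 52 132
220 231 281 51 134
228 216 290 60 130
236 233 279 47 131
244 234 278 45 129
252 234 278 45 112
260 219 293 55 106
268 234 278 29 54
0.027 [[230.6, 85.4], [285.3, 82.1], [258.6, 268.5]]
0.032 [[229.7, 84.6], [286.4, 81.2], [258.7, 273.5]]
0.037 [[228.7, 83.8], [287.6, 80.3], [258.8, 278.8]]
```

The plate is held straight and level, and its image outline matches the prediction. I carry it to the drawer.

Emit:
drive_tool --targets '[[[0.003, 0.1, -0.005], [0, 0, 0]], [[0.003, 0.18, -0.005], [0, 0, 0]], [[0.003, 0.19, -0.005], [0, 0, 0]], [[0.003, 0.19, -0.005], [0, 0, 0]], [[0.003, 0.19, 0], [0, 0, 0]], [[0.003, 0.19, 0], [0, 0, 0]], [[0.002, 0.19, 0], [0, 0, 0]], [[0, 0.15, 0], [0, 0, 0]], [[0, 0.052, 0], [0, 0, 0]], [[0, 0, 0], [0, 0, 0]], [[0, 0, 0], [0, 0, 0]]]'

```text
t: 21.85
ee_pos: [0.4624, -0.2654, 0.1487]
orientation: [-3.14, 0.001, -0.053]
wrist_force: [-0.1, 1.2, -0.9]
opening: 0.0241
grip_force: 39.4
```

```bash
python3 -c "
from h import *
s=cam('wrist');st=get_state();print(st['ee_pos'],st['orientation'],st['opening'],st['grip_force'])
print(go(slot(-.04,.063),-.055))
cv2.imwrite('pics/w10.png',s['pixels'])
"
```

```text
[ 0.4626 -0.2648  0.1489] [-3.1404  0.0003 -0.0524] 0.02403487247262946 39.40322756767273
[array([-0.002,  0.009,  0.344]), array([-0.01,  0.  ,  0.03])]
```

View pics/w10.png

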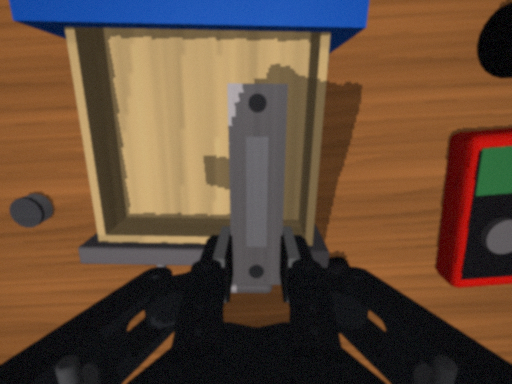

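The plate is held over the drawer's right half, and the drawer is clearly open and empty. I check the walls in numbers.

```bash
python3 -c "
from h import *
s=cam('wrist')
for uv,z in(((170,236),.128),((170,244),.128),((170,262),.128),((322,100),.118),((317,180),.118),((83,100),.118),((93,180),.118)):
    p=ray(s,uv,z)[:2]-DI; print(uv,z,'drawer xy',round(p@UX,4),round(p@UY,4))
"
```

```text
(170, 236) 0.128 drawer xy -0.0745 0.0267
(170, 244) 0.128 drawer xy -0.0811 0.0273
(170, 262) 0.128 drawer xy -0.0964 0.0286
(322, 100) 0.118 drawer xy 0.0224 -0.0819
(317, 180) 0.118 drawer xy -0.0337 -0.0822
(83, 100) 0.118 drawer xy 0.022 0.0804
(93, 180) 0.118 drawer xy -0.0341 0.0829
```

Emit:
drive_tool --targets '[[[0.04, 0.005, 0], [0, 0, 0]], [[0, 0, 0.1], [0, 0, 0]], [[0, 0, 0.1], [0, 0, 0]], [[0, 0, 0.08], [0, 0, 0]], [[0, 0, 0.05], [0, 0, 0]], [[0, 0, 0.015], [0, 0, 0]], [[0, 0, 0], [0, 0, 0]], [[0, 0, 0], [0, 0, 0]]]'

```text
t: 22.75
ee_pos: [0.473, -0.2687, 0.0636]
orientation: [3.141, -0.001, -0.055]
wrist_force: [0.4, -0.0, 0.1]
opening: 0.0239
grip_force: 39.4
```

Emit:
drive_tool --targets '[[[0, 0, 0], [0, 0, 0]], [[0, 0, 0], [0, 0, 0]], [[0, 0, 0], [0, 0, 0]], [[0, 0, -0.04], [0, 0, 0]], [[0, 0, -0.15], [0, 0, 0]], [[0, 0, -0.15], [0, 0, 0]], [[0, 0, 0], [0, 0, 0]]]' --claw -0.22

```text
t: 23.45
ee_pos: [0.475, -0.2697, 0.1531]
orientation: [3.138, -0.008, -0.055]
wrist_force: [0.8, -1.1, -0.6]
opening: 0.0333
grip_force: 0.0
```

```bash
sed -i 's/xo=-.055/xo=-.045/' h.py; python3 -c "
from h import *
s=cam('wrist');t=cam('top');st=get_state();print(st['ee_pos'],st['orientation'],st['opening'])
cv2.imwrite('pics/w11.png',s['pixels'])
hsv=cv2.cvtColor(s['pixels'],cv2.COLOR_BGR2HSV)
m=((hsv[...,1]<50)&(hsv[...,2]>70)).astype(np.uint8)
for c in cv2.findContours(m,cv2.RETR_EXTERNAL,cv2.CHAIN_APPROX_NONE)[0]:
    if cv2.contourArea(c)>150:
        (u,v),(w,h),a=cv2.minAreaRect(c);p=ray(s,(u,v),.08)[:2]-DI;print(round(u),round(v),round(w),round(h),round(a),np.array([p@UX,p@UY]))
for r in plates(t,box=(140,110,250,200)): print(np.round(r,3))
print(go([.597,.156,.14],.057))
"
```

```text
[ 0.4727 -0.269   0.1493] [ 3.1404 -0.0024 -0.0555] 0.03318464222599821
242 290 23 47 88 [-0.1465 -0.0278]
131 268 102 15 1 [-0.1207  0.0811]
494 245 34 32 0 [-0.0969 -0.2707]
256 154 30 113 0 [-0.0082 -0.0417]
[159.712 160.799   0.57    0.367   0.093   0.022   8.322]
[188.232 156.805   0.587   0.259   0.093   0.022  10.37 ]
[201.5   163.      0.564   0.208   0.091   0.019   1.374]
[216.    158.      0.585   0.154   0.092   0.023   1.311]
[array([ 0.402, -1.725,  0.036]), array([ 0.02, -0.03, -1.41])]
```

Plate 1 lies flat at drawer (-8, -42) mm. Next is the second plate, at (0.583, 0.155).

Emit:
drive_tool --targets '[[[0.045, -0.1, 0], [0, 0, 0]], [[0.045, -0.18, 0], [0, 0, 0]], [[0.045, -0.19, 0], [0, 0, 0]], [[0.045, -0.19, 0], [0, 0, 0]], [[0.045, -0.19, 0], [0, 0, 0]], [[0.045, -0.19, 0], [0, 0, 0]], [[0.045, -0.19, 0], [0, 0, 0]], [[0.045, -0.19, 0], [0, 0, 0]], [[0.042, -0.19, 0], [0, 0, 0]], [[0, -0.115, 0], [0, 0, -1]], [[0, 0, 0], [0, 0, -0.41]], [[0, 0, 0.12], [0, 0, 0]], [[0, 0, 0.12], [0, 0, 0]], [[0, 0, 0.1], [0, 0, 0]], [[0, 0, 0], [0, 0, 0]], [[0, 0, 0], [0, 0, 0]]]' --claw -1

```text
t: 25.15
ee_pos: [0.596, 0.1556, 0.0626]
orientation: [3.141, 0.002, 0.057]
wrist_force: [0.3, 0.4, 0.3]
opening: -0.0002
grip_force: 0.0
```

```bash
cat >> h.py <<'E'
def look(z=.062):
    s=cam("wrist");st=get_state();print(st["t"],st["ee_pos"],st["orientation"],st["opening"])
    for r in plates(s,z,thr=100):
        if .06<r[3]<.42 and r[5]>.01 and r[4]>.03:print("w",np.round(r,3))
    return s,st
E
python3 -c "
from h import *
s,st=look();print(go([.597,.156,.0345],.057))"
```

```text
25.2 [0.5967 0.1561 0.0635] [-3.1416 -0.0003  0.0571] -0.00031202275578762873
w [ 94.25  220.929   0.587   0.261   0.104   0.028  10.006]
w [174.986 233.      0.584   0.209   0.066   0.027   1.189]
w [203.5   140.      0.635   0.191   0.213   0.172 -86.72 ]
w [256.38  216.87    0.598   0.156   0.069   0.026  -0.188]
[array([0.001, 0.   , 0.116]), array([-0., -0.,  0.])]
```

Emit:
drive_tool --targets '[[[0, 0, 0.06], [0, 0, 0]], [[0, 0, 0.04], [0, 0, 0]], [[0, 0, 0.012], [0, 0, 0]], [[0, 0, 0.005], [0, 0, 0]], [[0, 0, 0], [0, 0, 0]]]'

```text
t: 25.7
ee_pos: [0.5963, 0.1561, 0.0351]
orientation: [3.141, -0.0, 0.057]
wrist_force: [-4.1, -1.7, 9.9]
opening: -0.0005
grip_force: 4.8
```

Emit:
drive_tool --targets '[[[-0.02, 0, 0], [0, 0, 0]], [[-0.04, 0, 0], [0, 0, 0]], [[-0.05, 0, 0], [0, 0, 0]], [[-0.05, 0, 0], [0, 0, 0]], [[-0.05, 0, 0], [0, 0, 0]], [[-0.05, 0, 0], [0, 0, 0]], [[-0.03, 0, 0], [0, 0, 0]], [[-0.012, 0, 0], [0, 0, 0]], [[0, 0, 0], [0, 0, 0]], [[0, 0, -0.08], [0, 0, 0]], [[0, 0, -0.15], [0, 0, 0]], [[0, 0, -0.1], [0, 0, 0]], [[0, 0, 0], [0, 0, 0]], [[0, 0, 0], [0, 0, 0]]]'

```text
t: 27.1
ee_pos: [0.5207, 0.152, 0.1165]
orientation: [-3.142, -0.001, 0.058]
wrist_force: [-0.7, 0.2, -0.5]
opening: 0.0001
grip_force: 0.0
```

```bash
python3 -c "
from h import *
s,st=look()"
```

```text
27.15 [0.5203 0.1518 0.1158] [3.1412 0.0006 0.0576] 0.00013090954748601712
w [ 10.    152.5     0.546   0.351   0.052   0.015 -11.476]
w [118.228 103.098   0.586   0.261   0.102   0.027  10.212]
w [187.    135.5     0.565   0.21    0.103   0.027  -1.837]
w [255.649 206.59    0.508   0.152   0.106   0.026   0.46 ]
```

```bash
python3 -c "
from h import *
print(go([.476,.1515,.020],.01))"
```

```text
[array([-0.177, -0.009,  0.383]), array([0.  , 0.01, 0.59])]
```

Emit:
drive_tool --targets '[[[-0.09, -0.005, 0], [0, 0, 0]], [[-0.087, -0.004, 0], [0, 0, 0.59]], [[0, 0, 0], [0, 0, 0]], [[0, 0, 0.1], [0, 0, 0]], [[0, 0, 0.1], [0, 0, 0]], [[0, 0, 0.1], [0, 0, 0]], [[0, 0, 0.06], [0, 0, 0]], [[0, 0, 0.022], [0, 0, 0]], [[0, 0, 0], [0, 0, 0]]]' --claw 0.05

```text
t: 28.05
ee_pos: [0.4761, 0.1516, 0.0196]
orientation: [3.141, 0.002, 0.011]
wrist_force: [0.1, 0.3, 0.3]
opening: 0.0446
grip_force: 0.0
```

Emit:
drive_tool --targets '[[[0, 0, 0], [0, 0, 0]], [[0, 0, 0], [0, 0, 0]], [[0, 0, 0], [0, 0, 0]], [[0, 0, 0], [0, 0, 0]], [[0, 0, -0.1], [0, 0, 0]], [[0, 0, -0.2], [0, 0, 0]], [[0, 0, -0.2], [0, 0, 0]], [[0, 0, 0], [0, 0, 0.8]]]' --claw -1 --force 40

```text
t: 28.85
ee_pos: [0.4798, 0.1533, 0.1516]
orientation: [-3.138, -0.009, -0.054]
wrist_force: [0.9, 0.2, -1.3]
opening: 0.0241
grip_force: 39.4
```

```bash
cat >> h.py <<'E'
def held():
    s=cam("wrist");st=get_state();print(st["ee_pos"],st["orientation"],st["opening"],st["grip_force"])
    hsv=cv2.cvtColor(s["pixels"],cv2.COLOR_BGR2HSV);m=(hsv[...,2]>100)&(hsv[...,1]<60)
    for r in(76,84,92,132,188,212,252):
        x=np.flatnonzero(m[r,215:300])+215
        if len(x): print(r,x.min(),x.max(),len(x),end=" | ")
    print()
E
python3 -c "
from h import *
held();print(go(slot(0,.15),-.055))"
```

```text
[0.4786 0.1525 0.149 ] [-3.139  -0.0062 -0.0602] 0.0240125298675801 39.394673109054565
84 227 287 61 | 92 227 287 61 | 132 228 284 57 | 188 231 282 52 | 212 231 281 51 | 252 234 278 45 | 
[array([ 0.073,  1.518, -0.008]), array([-0.03, -0.08, -0.06])]
```

Emit:
drive_tool --targets '[[[0.009, 0.1, 0], [0, 0, 0]], [[0.009, 0.18, 0], [0, 0, 0]], [[0.009, 0.19, 0], [0, 0, 0]], [[0.009, 0.19, 0], [0, 0, 0]], [[0.009, 0.19, 0], [0, 0, 0]], [[0.009, 0.19, 0], [0, 0, 0]], [[0.009, 0.19, 0], [0, 0, 0]], [[0.009, 0.19, 0], [0, 0, 0]], [[0, 0.1, 0], [0, 0, 0]], [[0, 0, 0], [0, 0, 0]], [[0, 0, 0.1], [0, 0, 0]], [[0, 0, 0.1], [0, 0, 0]], [[0, 0, 0.08], [0, 0, 0]], [[0, 0, 0.05], [0, 0, 0]], [[0, 0, 0.015], [0, 0, 0]], [[0, 0, 0], [0, 0, 0]], [[0, 0, 0], [0, 0, 0]]]'

```text
t: 30.6
ee_pos: [0.4748, -0.2286, 0.06]
orientation: [3.141, -0.001, -0.053]
wrist_force: [0.2, 1.0, -0.1]
opening: 0.0245
grip_force: 39.4
```

Emit:
drive_tool --targets '[[[0, 0, 0], [0, 0, 0]], [[0, 0, 0], [0, 0, 0]], [[0, 0, 0], [0, 0, 0]], [[0, 0, -0.04], [0, 0, 0]], [[0, 0, -0.15], [0, 0, 0]], [[0, 0, -0.15], [0, 0, 0]], [[0, 0, 0], [0, 0, 0]]]' --claw -0.22

```text
t: 31.3
ee_pos: [0.4771, -0.2295, 0.1495]
orientation: [3.139, -0.008, -0.054]
wrist_force: [-0.2, -0.6, 0.0]
opening: 0.0329
grip_force: 0.0
```

```bash
cat >> h.py <<'E'
def indrawer():
    s=cam("wrist");hsv=cv2.cvtColor(s["pixels"],cv2.COLOR_BGR2HSV)
    m=((hsv[...,1]<50)&(hsv[...,2]>70)).astype(np.uint8)
    for c in cv2.findContours(m,cv2.RETR_EXTERNAL,cv2.CHAIN_APPROX_NONE)[0]:
        if cv2.contourArea(c)>300:
            (u,v),(w,h),a=cv2.minAreaRect(c);p=ray(s,(u,v),.08)[:2]-DI;q=np.array([p@UX,p@UY])
            if abs(q[0])<.09 and abs(q[1])<.09: print("drawer",round(u),round(v),round(w),round(h),round(a),q)
    return s
E
python3 -c "
from h import *
s=indrawer();cv2.imwrite('pics/w12.png',s['pixels']);t=cam('top');st=get_state();print(st['ee_pos'])
for r in plates(t,box=(140,110,250,200)): print(np.round(r,3))
print(go([.578,.2095,.14],.057))
"
```

```text
drawer 303 155 31 115 3 [-0.0087 -0.0418]
drawer 256 153 116 30 90 [-0.0073 -0.0014]
[ 0.4748 -0.229   0.1457]
[159.662 160.792   0.57    0.367   0.093   0.022   8.734]
[188.202 156.815   0.587   0.259   0.093   0.022  10.146]
[201.5   163.      0.564   0.208   0.091   0.019   1.374]
[array([ 0.318, -1.774,  0.022]), array([ 0.01, -0.03, -1.39])]
```

Two plates are in and flat. Third plate:

Emit:
drive_tool --targets '[[[0.035, -0.1, 0], [0, 0, 0]], [[0.035, -0.18, 0], [0, 0, 0]], [[0.035, -0.19, 0], [0, 0, 0]], [[0.035, -0.19, 0], [0, 0, 0]], [[0.035, -0.19, 0], [0, 0, 0]], [[0.035, -0.19, 0], [0, 0, 0]], [[0.035, -0.19, 0], [0, 0, 0]], [[0.035, -0.19, 0], [0, 0, 0]], [[0.038, -0.19, 0], [0, 0, 0]], [[0, -0.164, 0], [0, 0, -1]], [[0, 0, 0], [0, 0, -0.39]], [[0, 0, 0.12], [0, 0, 0]], [[0, 0, 0.12], [0, 0, 0]], [[0, 0, 0.085], [0, 0, 0]], [[0, 0, 0], [0, 0, 0]], [[0, 0, 0], [0, 0, 0]], [[0, 0, 0], [0, 0, 0]]]' --claw -1

```text
t: 33.1
ee_pos: [0.578, 0.2101, 0.0641]
orientation: [-3.141, -0.001, 0.057]
wrist_force: [0.1, -0.0, 0.2]
opening: 0.0001
grip_force: 0.0
```

```bash
python3 -c "
from h import *
s,st=look();print(go([.578,.2095,.0345],.057))"
```

```text
33.15 [0.5782 0.2102 0.0644] [-3.1409 -0.0018  0.0574] -7.328941538806955e-05
w [ 16.959 216.399   0.569   0.367   0.101   0.026   8.401]
w [177.12  198.882   0.587   0.262   0.102   0.028  10.3  ]
w [257.884 216.182   0.58    0.21    0.071   0.026  -1.516]
w [476.643 129.182   0.635   0.082   0.155   0.011   3.288]
[array([-0.001,  0.003,  0.119]), array([-0.01, -0.02,  0.01])]
```

Emit:
drive_tool --targets '[[[0, 0, 0.06], [0, 0, 0]], [[0, 0, 0.04], [0, 0, 0]], [[0, 0, 0.014], [0, 0, 0]], [[0, 0, 0.006], [0, 0, 0]], [[0, 0, 0], [0, 0, 0]]]'

```text
t: 33.65
ee_pos: [0.5772, 0.2097, 0.035]
orientation: [3.141, -0.0, 0.057]
wrist_force: [-5.9, -3.8, 18.4]
opening: -0.0001
grip_force: 9.0
```

Emit:
drive_tool --targets '[[[0, 0, -0.003], [0, 0, 0]], [[-0.02, 0, 0], [0, 0, 0]], [[-0.04, 0, 0], [0, 0, 0]], [[-0.05, 0, 0], [0, 0, 0]], [[-0.05, 0, 0], [0, 0, 0]], [[-0.04, 0, 0], [0, 0, 0]], [[-0.03, 0, 0], [0, 0, 0]], [[-0.016, 0, 0], [0, 0, 0]], [[0, 0, 0], [0, 0, 0]], [[0, 0, -0.08], [0, 0, 0]], [[0, 0, -0.15], [0, 0, 0]], [[0, 0, -0.1], [0, 0, 0]], [[0, 0, 0], [0, 0, 0]], [[0, 0, 0], [0, 0, 0]]]'

```text
t: 35.05
ee_pos: [0.516, 0.2064, 0.1167]
orientation: [-3.141, -0.001, 0.058]
wrist_force: [0.1, -0.3, -0.4]
opening: 0.0
grip_force: 0.0
```

```bash
python3 -c "
from h import *
s,st=look();print(go([.473,.206,.020],-.02))"
```

```text
35.1 [0.5156 0.2062 0.1159] [3.1413 0.0005 0.0576] -0.0003514771065446034
w [10.127 97.337  0.582  0.397  0.085  0.01   4.006]
w [ 52.4   114.571   0.57    0.367   0.103   0.028  10.516]
w [ 90.794 368.176   0.32    0.366   0.031   0.017   5.086]
w [189.322 100.723   0.586   0.262   0.101   0.028  10.277]
w [255.198 207.75    0.503   0.207   0.104   0.027  -0.127]
[array([-0.17 , -0.009,  0.384]), array([0.  , 0.01, 0.97])]
```

Emit:
drive_tool --targets '[[[-0.09, -0.005, 0], [0, 0, 0]], [[-0.08, -0.005, 0], [0, 0, 0.7]], [[0, 0, 0], [0, 0, 0]], [[0, 0, 0.1], [0, 0, 0]], [[0, 0, 0.1], [0, 0, 0]], [[0, 0, 0.1], [0, 0, 0]], [[0, 0, 0.06], [0, 0, 0]], [[0, 0, 0.023], [0, 0, 0]], [[0, 0, 0], [0, 0, 0]]]' --claw 0.05

```text
t: 36.0
ee_pos: [0.473, 0.2062, 0.0195]
orientation: [3.141, 0.002, 0.002]
wrist_force: [-0.6, 0.8, 0.1]
opening: 0.0449
grip_force: 0.0
```

Emit:
drive_tool --targets '[[[0, 0, 0], [0, 0, 0]], [[0, 0, 0], [0, 0, 0]], [[0, 0, 0], [0, 0, 0]], [[0, 0, 0], [0, 0, 0]], [[0, 0, -0.1], [0, 0, 0]], [[0, 0, -0.2], [0, 0, 0]], [[0, 0, -0.2], [0, 0, 0]], [[0, 0, 0], [0, 0, 0.7]], [[0, 0, 0], [0, 0, 0]]]' --claw -1 --force 40

```text
t: 36.9
ee_pos: [0.4742, 0.2066, 0.1472]
orientation: [-3.14, -0.003, -0.056]
wrist_force: [0.0, 0.1, -1.0]
opening: 0.0239
grip_force: 39.4
```

```bash
python3 -c "
from h import *
held();print(go(slot(0.04,.15),-.055))"
```

```text
[0.4734 0.2061 0.1459] [ 3.1415 -0.0008 -0.0537] 0.024249626107825276 39.391329288482666
92 226 287 62 | 132 227 284 58 | 188 230 282 53 | 212 231 281 51 | 252 216 296 62 | 
[array([ 0.096,  1.572, -0.016]), array([ 0.  , -0.01,  0.02])]
```

Emit:
drive_tool --targets '[[[0.012, 0.1, -0.005], [0, 0, 0]], [[0.012, 0.18, -0.005], [0, 0, 0]], [[0.012, 0.19, -0.005], [0, 0, 0]], [[0.012, 0.19, 0], [0, 0, 0]], [[0.012, 0.19, 0], [0, 0, 0]], [[0.012, 0.19, 0], [0, 0, 0]], [[0.012, 0.19, 0], [0, 0, 0]], [[0.012, 0.19, 0], [0, 0, 0]], [[0, 0.152, 0], [0, 0, 0]], [[0, 0, 0], [0, 0, 0]], [[0, 0, 0.1], [0, 0, 0]], [[0, 0, 0.1], [0, 0, 0]], [[0, 0, 0.08], [0, 0, 0]], [[0, 0, 0.05], [0, 0, 0]], [[0, 0, 0.015], [0, 0, 0]], [[0, 0, 0], [0, 0, 0]], [[0, 0, 0], [0, 0, 0]]]'

```text
t: 38.65
ee_pos: [0.4762, -0.1869, 0.0633]
orientation: [-3.141, 0.0, -0.054]
wrist_force: [0.0, -0.0, 0.3]
opening: 0.0241
grip_force: 39.4
```

Emit:
drive_tool --targets '[[[0, 0, 0], [0, 0, 0]], [[0, 0, 0], [0, 0, 0]], [[0, 0, 0], [0, 0, 0]], [[0, 0, -0.04], [0, 0, 0]], [[0, 0, -0.15], [0, 0, 0]], [[0, 0, -0.15], [0, 0, 0]], [[0, 0, 0], [0, 0, 0]]]' --claw -0.22

```text
t: 39.35
ee_pos: [0.4788, -0.1879, 0.1532]
orientation: [3.139, -0.008, -0.055]
wrist_force: [0.2, -0.7, 0.4]
opening: 0.0333
grip_force: 0.0
```

```bash
python3 -c "
from h import *
s=indrawer();cv2.imwrite('pics/w13.png',s['pixels']);t=cam('top');st=get_state();print(st['ee_pos'])
for r in plates(t,box=(140,110,250,200)): print(np.round(r,3))
print(go([.601,.2635,.14],.057))
"
```

```text
drawer 256 157 112 31 90 [-0.0119  0.0407]
drawer 349 153 31 115 6 [-0.0086 -0.0412]
drawer 304 152 31 114 3 [-0.0074 -0.0015]
[ 0.4766 -0.1876  0.1495]
[159.712 160.799   0.57    0.367   0.093   0.022   8.322]
[188.232 156.805   0.587   0.259   0.093   0.022  10.37 ]
[array([ 0.398, -1.829,  0.037]), array([ 0.01, -0.03, -1.4 ])]
```

Emit:
drive_tool --targets '[[[0.044, -0.1, 0], [0, 0, 0]], [[0.044, -0.18, 0], [0, 0, 0]], [[0.044, -0.19, 0], [0, 0, 0]], [[0.044, -0.19, 0], [0, 0, 0]], [[0.044, -0.19, 0], [0, 0, 0]], [[0.044, -0.19, 0], [0, 0, 0]], [[0.044, -0.19, 0], [0, 0, 0]], [[0.044, -0.19, 0], [0, 0, 0]], [[0.046, -0.19, 0], [0, 0, 0]], [[0, -0.19, 0], [0, 0, -1]], [[0, -0.026, 0], [0, 0, -0.4]], [[0, 0, 0.12], [0, 0, 0]], [[0, 0, 0.12], [0, 0, 0]], [[0, 0, 0.1], [0, 0, 0]], [[0, 0, 0], [0, 0, 0]], [[0, 0, 0], [0, 0, 0]], [[0, 0, 0], [0, 0, 0]]]' --claw -1

```text
t: 41.15
ee_pos: [0.6004, 0.2635, 0.0644]
orientation: [-3.141, -0.001, 0.057]
wrist_force: [-0.4, -0.1, 1.1]
opening: 0.0001
grip_force: 0.0
```

```bash
python3 -c "
from h import *
s,st=look();print(go([.601,.2635,.0345],.057))"
```

```text
41.2 [0.6005 0.2635 0.0646] [-3.1407 -0.0019  0.0574] -0.0001527736783486979
w [ 99.245 242.358   0.575   0.369   0.095   0.028  10.076]
w [256.615 154.878   0.632   0.266   0.275   0.181 -86.288]
w [255.122 216.098   0.602   0.265   0.069   0.026  10.34 ]
[array([0.002, 0.   , 0.12 ]), array([-0.01, -0.02,  0.  ])]
```

Emit:
drive_tool --targets '[[[0, 0, 0.06], [0, 0, 0]], [[0, 0, 0.04], [0, 0, 0]], [[0, 0, 0.014], [0, 0, 0]], [[0, 0, 0.004], [0, 0, 0]], [[0, 0, 0], [0, 0, 0]]]'

```text
t: 41.7
ee_pos: [0.5993, 0.2628, 0.035]
orientation: [3.141, 0.0, 0.057]
wrist_force: [-6.9, -3.9, 20.9]
opening: -0.0002
grip_force: 10.3
```

Emit:
drive_tool --targets '[[[0, 0, -0.0035], [0, 0, 0]], [[-0.02, 0, 0], [0, 0, 0]], [[-0.04, 0, 0], [0, 0, 0]], [[-0.05, 0, 0], [0, 0, 0]], [[-0.05, 0, 0], [0, 0, 0]], [[-0.05, 0, 0], [0, 0, 0]], [[-0.05, 0, 0], [0, 0, 0]], [[-0.04, 0, 0], [0, 0, 0]], [[-0.03, 0, 0], [0, 0, 0]], [[-0.01, 0, 0], [0, 0, 0]], [[0, 0, 0], [0, 0, 0]], [[0, 0, -0.08], [0, 0, 0]], [[0, 0, -0.15], [0, 0, 0]], [[0, 0, -0.1], [0, 0, 0]], [[0, 0, 0], [0, 0, 0]], [[0, 0, 0], [0, 0, 0]]]'

```text
t: 43.3
ee_pos: [0.5148, 0.2582, 0.1169]
orientation: [-3.142, -0.0, 0.057]
wrist_force: [-0.3, -1.9, -0.7]
opening: 0.0003
grip_force: 0.0
```

```bash
python3 -c "
from h import *
s,st=look();print(go([.470,.251,.020],.18))"
```

```text
43.35 [0.5144 0.2579 0.1161] [3.141  0.0009 0.0576] -0.0006023040729448919
w [ 90.761 367.132   0.32    0.418   0.031   0.018   4.255]
w [118.218 117.229   0.57    0.368   0.103   0.028   9.387]
w [255.144 208.267   0.501   0.258   0.105   0.03    9.138]
w [501.382  82.529   0.611   0.08    0.104   0.011   3.716]
[array([-0.178,  0.017,  0.385]), array([ 0.01,  0.01, -1.53])]
```

Emit:
drive_tool --targets '[[[-0.09, 0.008, 0], [0, 0, 0]], [[-0.088, 0.008, 0], [0, 0, -0.7]], [[0, 0, 0], [0, 0, -0.7]], [[0, 0, 0], [0, 0, 0]], [[0, 0, 0.1], [0, 0, 0]], [[0, 0, 0.1], [0, 0, 0]], [[0, 0, 0.1], [0, 0, 0]], [[0, 0, 0.06], [0, 0, 0]], [[0, 0, 0.023], [0, 0, 0]], [[0, 0, 0], [0, 0, 0]]]' --claw 0.05

```text
t: 44.35
ee_pos: [0.4702, 0.2515, 0.0201]
orientation: [3.141, 0.002, 0.169]
wrist_force: [-1.1, 0.8, -0.9]
opening: 0.0448
grip_force: 0.0
```

Emit:
drive_tool --targets '[[[0, 0, 0], [0, 0, 0]], [[0, 0, 0], [0, 0, 0]], [[0, 0, 0], [0, 0, 0]], [[0, 0, 0], [0, 0, 0]], [[0, 0, -0.1], [0, 0, 0]], [[0, 0, -0.2], [0, 0, 0]], [[0, 0, -0.2], [0, 0, 0]], [[0, 0, 0], [0, 0, 1]], [[0, 0, 0], [0, 0, 1]], [[0, 0, 0], [0, 0, 0.8]], [[0, 0, 0], [0, 0, 0]]]' --claw -1 --force 40

```text
t: 45.45
ee_pos: [0.4706, 0.2516, 0.1466]
orientation: [-3.142, -0.001, -0.055]
wrist_force: [-0.3, -0.5, -0.5]
opening: 0.0237
grip_force: 39.4
```

```bash
python3 -c "
from h import *
held();print(go(slot(0.02,.15),-.055))"
```

```text
[0.4706 0.2517 0.1464] [ 3.1415 -0.0003 -0.053 ] 0.024145155190801515 39.38296437263489
84 227 285 59 | 92 227 287 61 | 132 227 284 58 | 188 231 282 52 | 212 232 281 50 | 252 217 296 59 | 
[array([ 0.116,  1.833, -0.014]), array([ 0.  , -0.  ,  0.03])]
```

Emit:
drive_tool --targets '[[[0.012, 0.1, -0.005], [0, 0, 0]], [[0.012, 0.18, -0.005], [0, 0, 0]], [[0.012, 0.19, -0.005], [0, 0, 0]], [[0.012, 0.19, 0], [0, 0, 0]], [[0.012, 0.19, 0], [0, 0, 0]], [[0.012, 0.19, 0], [0, 0, 0]], [[0.012, 0.19, 0], [0, 0, 0]], [[0.012, 0.19, 0], [0, 0, 0]], [[0.012, 0.19, 0], [0, 0, 0]], [[0.008, 0.15, 0], [0, 0, 0]], [[0, 0.073, 0], [0, 0, 0]], [[0, 0, 0], [0, 0, 0]], [[0, 0, 0.1], [0, 0, 0]], [[0, 0, 0.1], [0, 0, 0]], [[0, 0, 0.08], [0, 0, 0]], [[0, 0, 0.05], [0, 0, 0]], [[0, 0, 0.015], [0, 0, 0]], [[0, 0, 0], [0, 0, 0]], [[0, 0, 0], [0, 0, 0]]]'

```text
t: 47.4
ee_pos: [0.4752, -0.2071, 0.0643]
orientation: [3.142, -0.001, -0.053]
wrist_force: [0.0, -0.1, 1.1]
opening: 0.024
grip_force: 39.4
```

Emit:
drive_tool --targets '[[[0, 0, 0], [0, 0, 0]], [[0, 0, 0], [0, 0, 0]], [[0, 0, 0], [0, 0, 0]], [[0, 0, -0.04], [0, 0, 0]], [[0, 0, -0.15], [0, 0, 0]], [[0, 0, -0.15], [0, 0, 0]], [[0, 0, 0], [0, 0, 0]]]' --claw -0.22

```text
t: 48.1
ee_pos: [0.4774, -0.2082, 0.1538]
orientation: [3.139, -0.008, -0.055]
wrist_force: [1.3, -0.6, -0.0]
opening: 0.0334
grip_force: 0.0
```

```bash
python3 -c "
from h import *
s=indrawer();cv2.imwrite('pics/w14.png',s['pixels']);t=cam('top');st=get_state();print(st['ee_pos'])
for r in plates(t,box=(140,110,250,200)): print(np.round(r,3))
print(go([.584,.370,.14],.057))
"
```

```text
drawer 327 153 31 114 4 [-0.0087 -0.0418]
drawer 256 154 118 81 90 [-0.0096  0.0194]
[ 0.4752 -0.2077  0.1501]
[159.631 160.546   0.571   0.367   0.095   0.022   8.734]
[array([ 0.308, -2.331,  0.039]), array([ 0.01, -0.03, -1.4 ])]
```

Fifth and last plate:

Emit:
drive_tool --targets '[[[0.025, -0.1, 0], [0, 0, 0]], [[0.025, -0.18, 0], [0, 0, 0]], [[0.025, -0.19, 0], [0, 0, 0]], [[0.025, -0.19, 0], [0, 0, 0]], [[0.025, -0.19, 0], [0, 0, 0]], [[0.025, -0.19, 0], [0, 0, 0]], [[0.025, -0.19, 0], [0, 0, 0]], [[0.025, -0.19, 0], [0, 0, 0]], [[0.025, -0.19, 0], [0, 0, 0]], [[0.025, -0.19, 0], [0, 0, 0]], [[0.025, -0.19, 0], [0, 0, 0]], [[0.025, -0.19, 0], [0, 0, 0]], [[0.008, -0.151, 0], [0, 0, -1]], [[0, 0, 0], [0, 0, -0.4]], [[0, 0, 0.12], [0, 0, 0]], [[0, 0, 0.12], [0, 0, 0]], [[0, 0, 0.1], [0, 0, 0]], [[0, 0, 0], [0, 0, 0]], [[0, 0, 0], [0, 0, 0]], [[0, 0, 0], [0, 0, 0]]]' --claw -1

```text
t: 50.2
ee_pos: [0.5839, 0.3706, 0.065]
orientation: [-3.141, -0.001, 0.057]
wrist_force: [-0.6, 0.2, 0.5]
opening: 0.0003
grip_force: 0.0
```

```bash
python3 -c "
from h import *
s,st=look();print(go([.584,.370,.0345],.057))"
```

```text
50.25 [0.584  0.3708 0.0653] [-3.1404 -0.0019  0.0573] -0.0002606021686425084
w [255.07  216.059   0.585   0.372   0.07    0.026   9.054]
w [356.5   135.5     0.632   0.312   0.171   0.164  17.958]
[array([-0.001,  0.003,  0.123]), array([-0.02, -0.02,  0.  ])]
```

Emit:
drive_tool --targets '[[[0, 0, 0.06], [0, 0, 0]], [[0, 0, 0.04], [0, 0, 0]], [[0, 0, 0.014], [0, 0, 0]], [[0, 0, 0.005], [0, 0, 0]], [[0, 0, 0], [0, 0, 0]]]'

```text
t: 50.75
ee_pos: [0.5827, 0.3697, 0.0351]
orientation: [3.141, 0.001, 0.058]
wrist_force: [-5.0, -5.3, 16.8]
opening: 0.0003
grip_force: 8.5
```

Emit:
drive_tool --targets '[[[0, 0, -0.002], [0, 0, 0]], [[-0.02, 0, 0], [0, 0, 0]], [[-0.04, 0, 0], [0, 0, 0]], [[-0.05, 0, 0], [0, 0, 0]], [[-0.05, 0, 0], [0, 0, 0]], [[-0.05, 0, 0], [0, 0, 0]], [[-0.05, 0, 0], [0, 0, 0]], [[-0.03, 0, 0], [0, 0, 0]], [[-0.01, 0, 0], [0, 0, 0]], [[0, 0, 0], [0, 0, 0]], [[0, 0, -0.08], [0, 0, 0]], [[0, 0, -0.15], [0, 0, 0]], [[0, 0, -0.1], [0, 0, 0]], [[0, 0, 0], [0, 0, 0]], [[0, 0, 0], [0, 0, 0]]]'

```text
t: 52.25
ee_pos: [0.5084, 0.3658, 0.1168]
orientation: [-3.142, -0.0, 0.058]
wrist_force: [0.9, -0.0, -0.7]
opening: -0.0
grip_force: 0.0
```

```bash
python3 -c "
from h import *
s,st=look();print(go([.464,.360,.020],.16))"
```

```text
52.3 [0.508  0.3655 0.116 ] [3.1407 0.001  0.0576] 0.0004323401181316832
w [254.589 207.803   0.495   0.367   0.104   0.027   9.125]
[array([-0.176,  0.011,  0.384]), array([ 0.01,  0.01, -1.28])]
```

Emit:
drive_tool --targets '[[[-0.09, 0.004, 0], [0, 0, 0]], [[-0.086, 0.004, 0], [0, 0, -0.65]], [[0, 0, 0], [0, 0, -0.63]], [[0, 0, 0], [0, 0, 0]], [[0, 0, 0.1], [0, 0, 0]], [[0, 0, 0.1], [0, 0, 0]], [[0, 0, 0.1], [0, 0, 0]], [[0, 0, 0.06], [0, 0, 0]], [[0, 0, 0.023], [0, 0, 0]], [[0, 0, 0], [0, 0, 0]]]' --claw 0.05

```text
t: 53.3
ee_pos: [0.4643, 0.3609, 0.02]
orientation: [3.14, 0.002, 0.159]
wrist_force: [0.8, -0.1, 0.7]
opening: 0.0446
grip_force: 0.0
```

Emit:
drive_tool --targets '[[[0, 0, 0], [0, 0, 0]], [[0, 0, 0], [0, 0, 0]], [[0, 0, 0], [0, 0, 0]], [[0, 0, 0], [0, 0, 0]], [[0, 0, -0.1], [0, 0, 0]], [[0, 0, -0.2], [0, 0, 0]], [[0, 0, -0.2], [0, 0, 0]], [[0, 0, 0], [0, 0, 1]], [[0, 0, 0], [0, 0, 1]], [[0, 0, 0], [0, 0, 0.7]], [[0, 0, 0], [0, 0, 0]]]' --claw -1 --force 40

```text
t: 54.4
ee_pos: [0.4645, 0.3614, 0.1466]
orientation: [-3.141, -0.0, -0.057]
wrist_force: [0.1, -0.8, 0.2]
opening: 0.0242
grip_force: 39.3
```

```bash
python3 -c "
from h import *
held();print(go(slot(-0.02,.15),-.055))"
```

```text
[0.4645 0.3614 0.1464] [-3.1416 -0.0003 -0.0547] 0.024243980548082987 39.290531873703
92 215 288 61 | 132 229 286 58 | 188 232 283 52 | 212 232 282 51 | 252 234 278 45 | 
[array([ 0.167,  2.43 , -0.014]), array([-0., -0.,  0.])]
```

Emit:
drive_tool --targets '[[[0.013, 0.1, -0.005], [0, 0, 0]], [[0.013, 0.18, -0.005], [0, 0, 0]], [[0.013, 0.19, -0.005], [0, 0, 0]], [[0.013, 0.19, 0], [0, 0, 0]], [[0.013, 0.19, 0], [0, 0, 0]], [[0.013, 0.19, 0], [0, 0, 0]], [[0.013, 0.19, 0], [0, 0, 0]], [[0.013, 0.19, 0], [0, 0, 0]], [[0.013, 0.19, 0], [0, 0, 0]], [[0.013, 0.19, 0], [0, 0, 0]], [[0.013, 0.19, 0], [0, 0, 0]], [[0.013, 0.19, 0], [0, 0, 0]], [[0.01, 0.15, 0], [0, 0, 0]], [[0, 0.1, 0], [0, 0, 0]], [[0, 0, 0], [0, 0, 0]], [[0, 0, 0], [0, 0, 0]]]'

```text
t: 56.05
ee_pos: [0.4718, -0.2475, 0.1498]
orientation: [-3.141, 0.0, -0.056]
wrist_force: [-0.3, 1.2, 0.0]
opening: 0.0241
grip_force: 39.3
```

Emit:
drive_tool --targets '[[[0, 0, 0.1], [0, 0, 0]], [[0, 0, 0.1], [0, 0, 0]], [[0, 0, 0.08], [0, 0, 0]], [[0, 0, 0.05], [0, 0, 0]], [[0, 0, 0.015], [0, 0, 0]], [[0, 0, 0], [0, 0, 0]], [[0, 0, 0], [0, 0, 0]]]'

```text
t: 56.75
ee_pos: [0.4726, -0.2473, 0.0645]
orientation: [3.141, -0.001, -0.055]
wrist_force: [0.5, 0.3, -0.0]
opening: 0.0242
grip_force: 39.3
```

Emit:
drive_tool --targets '[[[0, 0, 0], [0, 0, 0]], [[0, 0, 0], [0, 0, 0]], [[0, 0, 0], [0, 0, 0]], [[0, 0, -0.04], [0, 0, 0]], [[0, 0, -0.15], [0, 0, 0]], [[0, 0, -0.15], [0, 0, 0]], [[0, 0, -0.15], [0, 0, 0]], [[-0.15, 0, 0], [0, 0, 0]], [[-0.1, 0, 0], [0, 0, 0]], [[0, 0, 0], [0, 0, 0]], [[0, 0, 0], [0, 0, 0]]]' --claw -0.22

```text
t: 57.85
ee_pos: [0.4098, -0.2441, 0.1871]
orientation: [3.141, -0.001, -0.057]
wrist_force: [-0.0, -0.3, 0.1]
opening: 0.0333
grip_force: 0.0
```

```bash
python3 -c "
from h import *
s=indrawer();t=cam('top');st=get_state();print(st['t'],st['ee_pos'],st['orientation'])
for r in plates(t,box=(140,110,250,230)): print(np.round(r,3))
cv2.imwrite('pics/w15.png',np.hstack([s['pixels'][:,80:400],cv2.resize(t['pixels'][100:250,130:370],(480,384))[:,:]]))
print(go([.41,-.2225,.2],-.055))
"
```

```text
drawer 235 76 121 123 89 [-0.0092 -0.0009]
57.95 [ 0.4106 -0.2439  0.1866] [ 3.1415 -0.0011 -0.0556]
[array([-0.007, -0.086, -0.054]), array([ 0.  , -0.01, -0.01])]
```

View pics/w15.png

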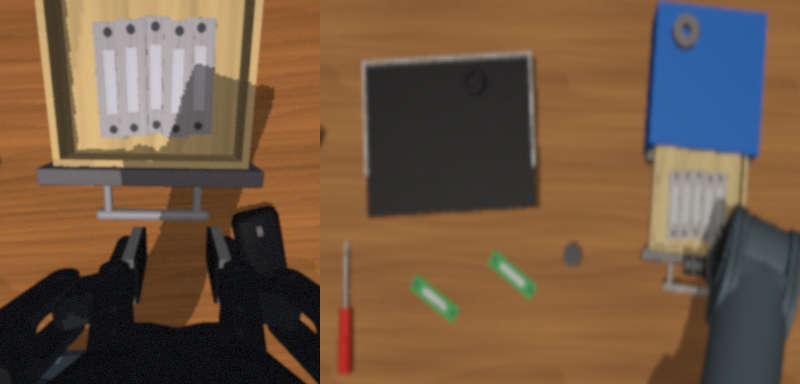

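All five plates lie side by side or bridged flat in the drawer (crop cols 95–215). The riser is empty and the bystanders are unmoved. Now I push the drawer home by its front panel, with the tips just above the bar.

Emit:
drive_tool --targets '[[[-0.085, -0.08, 0], [0, 0, 0]], [[0, 0, 0], [0, 0, 0]], [[0, 0, 0], [0, 0, 0]], [[0, 0, 0.15], [0, 0, 0]], [[0, 0, 0.12], [0, 0, 0]], [[0, 0, 0.08], [0, 0, 0]], [[0, 0, 0.04], [0, 0, 0]], [[0, 0, 0], [0, 0, 0]], [[0, 0, 0], [0, 0, 0]]]' --claw -1

```text
t: 58.85
ee_pos: [0.3903, -0.2231, 0.0891]
orientation: [3.141, -0.001, -0.056]
wrist_force: [0.3, -1.4, 0.6]
opening: -0.0002
grip_force: 0.0
```

Gentle push, then on to the stop.

Emit:
drive_tool --targets '[[[0.02, 0, 0], [0, 0, 0]], [[0.03, 0, 0], [0, 0, 0]], [[0.03, 0, 0], [0, 0, 0]], [[0.04, 0, 0], [0, 0, 0]], [[0.05, 0, 0], [0, 0, 0]], [[0.06, 0, 0], [0, 0, 0]], [[0.06, 0, 0], [0, 0, 0]], [[0.06, 0, 0], [0, 0, 0]], [[0.06, 0, 0], [0, 0, 0]], [[0.06, 0, 0], [0, 0, 0]], [[0.05, 0, 0], [0, 0, 0]], [[0.04, 0, 0], [0, 0, 0]], [[0.03, 0, 0], [0, 0, 0]], [[0.01, 0, 0], [0, 0, 0]], [[0, 0, 0], [0, 0, 0]], [[0, 0, 0], [0, 0, 0]]]'

```text
t: 60.45
ee_pos: [0.539, -0.2311, 0.0887]
orientation: [-3.141, 0.0, -0.056]
wrist_force: [-0.6, -0.1, -0.2]
opening: -0.0001
grip_force: 0.0
```

Emit:
drive_tool --targets '[[[0.015, 0, 0], [0, 0, 0]], [[0.015, 0, 0], [0, 0, 0]], [[0.01, 0, 0], [0, 0, 0]], [[0, 0, 0], [0, 0, 0]]]'

```text
t: 60.85
ee_pos: [0.5499, -0.2317, 0.0888]
orientation: [-3.141, -0.001, -0.056]
wrist_force: [0.2, -0.3, 0.4]
opening: 0.0001
grip_force: 0.0
```

Emit:
drive_tool --targets '[[[0.01, 0, 0], [0, 0, 0]], [[0.008, 0, 0], [0, 0, 0]], [[0, 0, 0], [0, 0, 0]]]'

```text
t: 61.15
ee_pos: [0.5542, -0.2319, 0.0887]
orientation: [-3.142, -0.0, -0.056]
wrist_force: [1.0, -0.0, 0.1]
opening: 0.0001
grip_force: 0.0
```

```bash
python3 -c "
from h import *
s=cam('wrist');t=cam('top');st=get_state();print(st['ee_pos'],st['wrist_force'])
cv2.imwrite('pics/w16.png',np.hstack([s['pixels'][:,100:420],cv2.resize(t['pixels'][90:250,270:370],(240,384))]))
"
```

```text
[ 0.554  -0.2319  0.0887] [ 0.8327 -0.5732 -0.1902]
```

Emit:
drive_tool --targets '[[[0.008, 0, 0], [0, 0, 0]], [[0.008, 0, 0], [0, 0, 0]], [[0, 0, 0], [0, 0, 0]]]'

```text
t: 61.55
ee_pos: [0.556, -0.2322, 0.0885]
orientation: [-3.141, 0.004, -0.056]
wrist_force: [-6.6, 0.9, 4.7]
opening: -0.0005
grip_force: 3.4
```

Emit:
drive_tool --targets '[[[0.004, 0, 0], [0, 0, 0]], [[0.004, 0, 0], [0, 0, 0]], [[0, 0, 0], [0, 0, 0]], [[0, 0, 0], [0, 0, 0]]]'

```text
t: 61.95
ee_pos: [0.5559, -0.2322, 0.0884]
orientation: [-3.141, 0.007, -0.057]
wrist_force: [-12.9, 1.6, 9.0]
opening: -0.0002
grip_force: 6.6
```

Emit:
drive_tool --targets '[[[-0.03, 0, 0], [0, 0, 0]], [[-0.06, 0, 0], [0, 0, 0]], [[0, 0, -0.15], [0, 0, 0]], [[0, 0, -0.15], [0, 0, 0]], [[-0.15, 0, -0.1], [0, 0, 0]], [[-0.15, 0, 0], [0, 0, 0]], [[0, 0, 0], [0, 0, 0]], [[0, 0, 0], [0, 0, 0]]]'

```text
t: 62.75
ee_pos: [0.4624, -0.2272, 0.1893]
orientation: [3.141, -0.002, -0.057]
wrist_force: [-0.1, 0.2, 0.6]
opening: -0.0001
grip_force: 0.0
```

```bash
python3 -c "
from h import *
s=cam('wrist');t=cam('side');st=get_state();print(st['t'],st['ee_pos'],st['wrist_force'])
cv2.imwrite('pics/w17.png',np.hstack([s['pixels'],cv2.resize(t['pixels'][100:190,180:240],(256,384))]))
"
```

```text
62.85 [ 0.4635 -0.2268  0.1887] [ 0.9995 -0.2094 -1.1023]
```

View pics/w17.png

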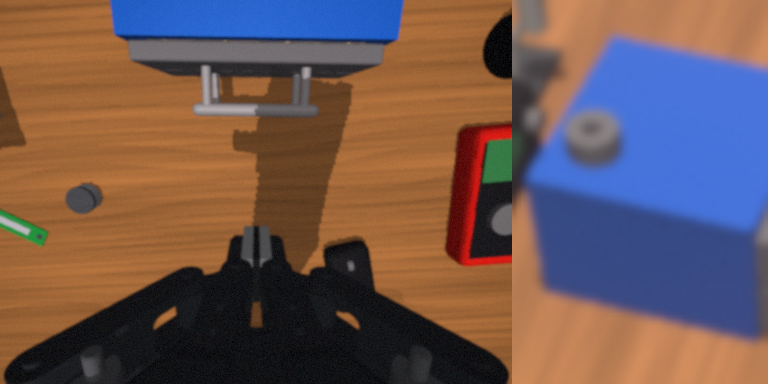

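The drawer looks shut, with the bar at (200,109)–(312,111) and the bottom handle aligned beneath it. I check in numbers.

```bash
python3 -c "
from h import *
s=cam('wrist')
print((ray(s,(195,109),.103)+ray(s,(316,110.5),.103))/2,'shut at start: .527,-.2295')"
```

```text
[ 0.533  -0.2298  0.103 ] shut at start: .527,-.2295
```

The drawer is home: it stopped hard against 13 N, and the bar is back at its starting place. I hand in.

```bash
python3 -c "
from h import *
print(job_done())"
```

```text
the job is handed in; nothing more can be done
None
```

The job is handed in at about 63 s: all five steel plates from the riser lie flat in the top drawer and the drawer is pushed home against its stop; the green and orange look-alikes were left alone and no bystander was seen to move, though no verdict came back.

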